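Pack the tower-room caddy and leave the look-alikes

ROBOT

A 6-joint arm with a two-finger parallel gripper is mounted at the origin on the work surface. World frame = base frame: x ahead of the robot, y to its left, z up, the work surface at z = 0. Lengths are in m, angles in rad, forces in N, time in s.
With the tool pointing down it reaches from about 0.275 to 0.825 m from the base axis. Payload 4.9 kg.
Tool frame: the origin (TCP) lies midway between the tips of the shut fingers; the grasp point (between the pads) lies 19 mm behind it (grasp_offset is the distance from the TCP to the grasp point, in m); z points along the fingers, y is the line along which they close (so a half turn about z gives the same grasp; the last joint's range is limited). The gripper opens to 85 mm and grips with 20 to 120 N. Pads are 22 mm wide; open, the fingers measure 114 mm over their backs; the gripper's body (76 mm by 85 mm) begins 54 mm behind the grasp point. The pads swing forward as they close: fully open they stand 13 mm farther back than shut.
Start: joints at [-1.376, 0.326, -0.193, 1.052, 0, 1.437], TCP at [0.178, -0.521, 0.231] pointing down, gripper open.
Joint ranges: [-2.65, 2.65], [-0.97, 1.79], [-1.3, 1.35], [-1.93, 2.1], [-1.47, 1.37], [-3.14, 3.14]. Speed limits (rad/s): [2.57, 2.57, 3.14, 3.14, 3.14, 3.14].

INTERFACE

Orientations are given as [roll, pitch, yaw] about the fixed x, y, z axes, in that order (R = Rz(yaw) Ry(pitch) Rx(roll)).
In Python, from plant import * gives the robot as it stands.
- The arm moves only by the tool jog_arm, never from a script. Its argument "motion" is a list of rows, each an object of numbers: "dx", "dy", "dz": the shift along the tool's x, y, z scaled (see below); "rx", "ry", "rz": the turn, a rotation vector about the tool's x, y, z scaled (see below); "grip": the closure, from -1 (fully open) to 1 (shut). In form: [{"dx": .., "dy": .., "dz": .., "rx": .., "ry": .., "rz": .., "grip": ..}, ...]. A call has 1 to 5 rows; each row shifts and turns the commanded pose from where the row before left it, along the tool's axes as they then stand; what a row does not reach is not made up. The controller multiplies each number of a shift by 75 cm and each number of a turn by 1.5 rad. A row lasts 1/12 s, in which the tool goes at most 41.7 mm and 7.16 degrees, less where a joint would pass 70% of its speed; a pose out of reach is approached as far as the arm can. A call with a number of a shift or a turn outside -1 to 1 is refused whole. A call with a gripper value outside its range is refused whole. The fingers move at their own pace and stop on an object; the grip force is fixed at half the most. Time passes only in rows, so rows that do not move let the fingers close. It gives the time, the measured TCP pose, the force, the opening and the grip force at its end, in the units of the state.
- get_state(): the state, without advancing time (a new reading comes with each control period).
- capture(name): name is "side" or "top"; returns the picture (400x640x3 uint8, blue, green, red); there is no depth.
- get_calibration(name): a dict with "mtx" (3x3 intrinsics, pixels), "view" (4x4, takes a point from world to camera coordinates). Camera axes: x right, y up, looking along -z (the intrinsics and any distortion apply to the point x, -y, -z); pixel columns grow to the right and rows downward; lengths in m; the calibration is good to about 2 mm. A picture is of the moment at which its call begins. get_calibration takes no time and is no camera call.
- hand_in(): hands the job in; it is judged then, once.
The state is a dict: "time_s": time; "q": joint angles; "joint_vel": joint speeds; "joint_efforts": joint torques, N m; "tcp_pos": TCP position; "tcp_rot": TCP orientation; "contact_force": force on the tool from outside, world axes, zero at the start; "ft_torque": the same for the moment, N m; "opening": opening from 0.0 (shut) to 1.0 (fully open); "finger_force": force on a finger pad.
Only numpy, scipy, OpenCV 4.12 (cv2) and the standard library are available. Lean on these libraries where they do the work, as an engineer would, in place of code of your own. Each camera call takes 0.05 s, during which the arm holds its last target. There are 200 camera calls.

TASK

Pack the three-compartment caddy for the shutter repair: stand the bronze bell upright in the middle of the red-lined compartment, lay the black iron lock plate the same way up, flat in the middle of the blue-lined one, and lay both pale beech shutter pins flat on the lining of the green-lined one, not on top of each other. Leave the look-alikes - the black iron bell, the yellow brass lock plate and the dark oak pin - where they are on the bench.

Things in the scene. Friction and masses are not known exactly. Their poses are not given: they have to be found in the camera images.
- bronze_bell: Orange-brown bronze hand bell standing upright, round, 91 mm tall: mouth 60 mm across at the bottom, narrowing up to 45 mm height, then a round stem 16 mm across from 45 to 77 mm height (grip here), topped by a 22 mm knob. 0.3 to 0.5 kg. Origin: centre of the underside; z up along the stem. Goes into the red-lined compartment.
- iron_plate: Black iron lock plate lying flat: 76 mm (x) by 46 mm (y), 5 mm thick, with a raised latch box in its middle, 40 mm along x, 24 mm along y, top 23 mm above the underside (grip it across y). About 0.25 kg. Origin: centre of the underside; z up. Goes into the blue-lined compartment; brass rivets and keyhole trim on its top.
- pin_a: Pale beech shutter pin lying down, 80 mm long along x: square shank 22 x 22 mm, 54 mm long, in the middle (grip across y), round head 22 mm across at -x, tapered tip at +x. About 50 g. Origin: on its axis at mid length, 11 mm above what it lies on; z up at the start. One of two identical ones; both go into the green-lined compartment.
- pin_b: Pale beech shutter pin lying down, 80 mm long along x: square shank 22 x 22 mm, 54 mm long, in the middle (grip across y), round head 22 mm across at -x, tapered tip at +x. About 50 g. Origin: on its axis at mid length, 11 mm above what it lies on; z up at the start. The other of the two identical ones; goes into the green-lined compartment.
- iron_bell: Black iron hand bell standing upright, round, 91 mm tall: mouth 60 mm across at the bottom, narrowing up to 45 mm height, then a round stem 16 mm across from 45 to 77 mm height (grip here), topped by a 22 mm knob. 0.3 to 0.5 kg. Origin: centre of the underside; z up along the stem. Look-alike: leave it alone.
- brass_plate: Yellow brass lock plate lying flat: 76 mm (x) by 46 mm (y), 5 mm thick, with a raised latch box in its middle, 40 mm along x, 24 mm along y, top 23 mm above the underside (grip it across y). About 0.25 kg. Origin: centre of the underside; z up. Look-alike: leave it alone.
- oak_pin: Dark brown oak shutter pin lying down, 80 mm long along x: square shank 22 x 22 mm, 54 mm long, in the middle (grip across y), round head 22 mm across at -x, tapered tip at +x. About 50 g. Origin: on its axis at mid length, 11 mm above what it lies on; z up at the start. Look-alike: leave it alone.
- cell_red: Red-lined compartment of the fixed wooden caddy: open tray, inside 120 mm (x) by 98 mm (y), floor 4 mm above the bench, walls 3 mm thick, their top 12 mm above the bench. Origin: middle of its underside, at bench level; z up. The three stand in a row along y, 104 mm apart, in changing order, in a dark frame 14 mm high (18 mm at the row's ends). For the bronze bell.
- cell_blue: Blue-lined compartment of the fixed wooden caddy: open tray, inside 120 mm (x) by 98 mm (y), floor 4 mm above the bench, walls 3 mm thick, their top 12 mm above the bench. Origin: middle of its underside, at bench level; z up. The three stand in a row along y, 104 mm apart, in changing order, in a dark frame 14 mm high (18 mm at the row's ends). For the iron lock plate.
- cell_green: Green-lined compartment of the fixed wooden caddy: open tray, inside 120 mm (x) by 98 mm (y), floor 4 mm above the bench, walls 3 mm thick, their top 12 mm above the bench. Origin: middle of its underside, at bench level; z up. The three stand in a row along y, 104 mm apart, in changing order, in a dark frame 14 mm high (18 mm at the row's ends). For both beech pins, e.g. along y, one in each half of x.
Not all that is in view belongs to the job. There is more than one size of the bronze_bell; the one meant has the size given above. Leave any pink look-alike of the cell_blue alone.

How it is judged:
By the outcome, as a careful person would: the job done as asked, in the order asked, and still so for the second after the job is handed in, with the robot touching nothing.
It also fails if it takes over 109 s, if anything falls off the work surface, if the arm or the gripper's body presses on something with over 40 N, if the wrist force passes 120 N, or if a joint passes its speed limit or range.

## Working session

There is one attempt and no reset: what is moved stays moved. The work goes in short steps, Python scripts to look and compute and a tool call to move; the robot and the scene stay as the last step left them, time stands still between calls to the robot, and variables do not carry over. Pictures are saved under pics/ and viewed, at most 14 in all, crops included, and the job is handed in when it is done.

Besides the shell and the picture viewer there is one more tool, called after "Request:" as a command line: name --argument value ..., lists and objects as JSON in quotes. jog_arm: Moves the arm, as the interface text tells. Its arguments: {"type":"object","properties":{"motion":{"type":"array"}},"required":["motion"]}

```bash
ls; mkdir -p pics; python3 - <<'E'
from plant import *
import cv2
for n in ("top","side"):
    cv2.imwrite(f"pics/{n}0.png",capture(n)); c=get_calibration(n); print(n,c)
print(get_state())
E
```

```text
pics
top {'mtx': array([[386.92825797,   0.        , 323.72380463],
       [  0.        , 386.92825797, 204.337693  ],
       [  0.        ,   0.        ,   1.        ]]), 'view': array([[ 0.01330874, -0.99982342, -0.01326658,  0.00160234],
       [ 0.99342061,  0.01171188,  0.11392247, -0.50830624],
       [-0.11374698, -0.01469546,  0.99340106, -0.92771022],
       [ 0.        ,  0.        ,  0.        ,  1.        ]])}
side {'mtx': array([[452.07983517,   0.        , 316.4818743 ],
       [  0.        , 452.07983517, 195.75855739],
       [  0.        ,   0.        ,   1.        ]]), 'view': array([[ 0.97473692, -0.22334684, -0.00202913, -0.51944527],
       [ 0.14949159,  0.64561188,  0.74889089, -0.11130102],
       [-0.16595239, -0.73027494,  0.66269021, -1.06532256],
       [ 0.        ,  0.        ,  0.        ,  1.        ]])}
{'time_s': 0.1, 'q': array([-1.37620378e+00,  3.26895826e-01, -1.93496107e-01,  1.05199707e+00,
       -7.26872057e-06,  1.43662677e+00]), 'joint_vel': array([ 4.06316269e-04, -9.12247254e-04, -8.91898743e-05, -3.10294118e-04,
        2.38089757e-04,  1.34995777e-03]), 'joint_efforts': array([ 9.85812330e-04, -4.44239402e+01,  2.63037962e+01,  7.85551267e-03,
       -1.14597451e-04,  2.47983884e-06]), 'tcp_pos': array([ 0.17750087, -0.52001184,  0.23056131]), 'tcp_rot': array([-3.14001331e+00, -2.05845188e-04,  3.28761945e-01]), 'contact_force': array([-0.9652861 ,  0.75301059, -0.09285737]), 'ft_torque': array([-0.05236809,  0.02839089,  0.02717751]), 'finger_force': 0.0, 'opening': 0.9997912716929351}
```

View pics/top0.png

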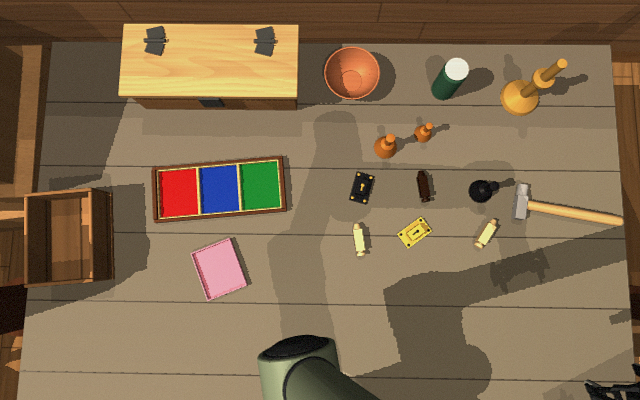

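View pics/side0.png

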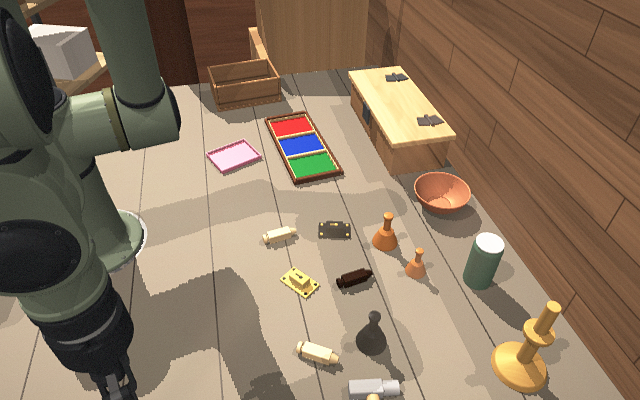

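The top view shows the caddy at (220,190), ordered red (178), blue (220), green (262). There are bronze bells at (386,147), larger, and (424,132), smaller. The iron plate is at (362,187), and the beech pins are at (360,239) and (486,233). The side view agrees. Next I'll enlarge the top view.

```bash
python3 - <<'E'
import cv2
t=cv2.imread("pics/top0.png"); s=cv2.imread("pics/side0.png")
cv2.imwrite("pics/c1.png",cv2.resize(t[120:265,340:505],None,fx=4.8,fy=4.0,interpolation=cv2.INTER_CUBIC))
cv2.imwrite("pics/c2.png",cv2.resize(t[150:226,145:295],None,fx=5,fy=5,interpolation=cv2.INTER_CUBIC))
cv2.imwrite("pics/c3.png",cv2.resize(s[200:290,255:435],None,fx=4,fy=4,interpolation=cv2.INTER_CUBIC))
E
```

```text
(no output)
```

View pics/c1.png

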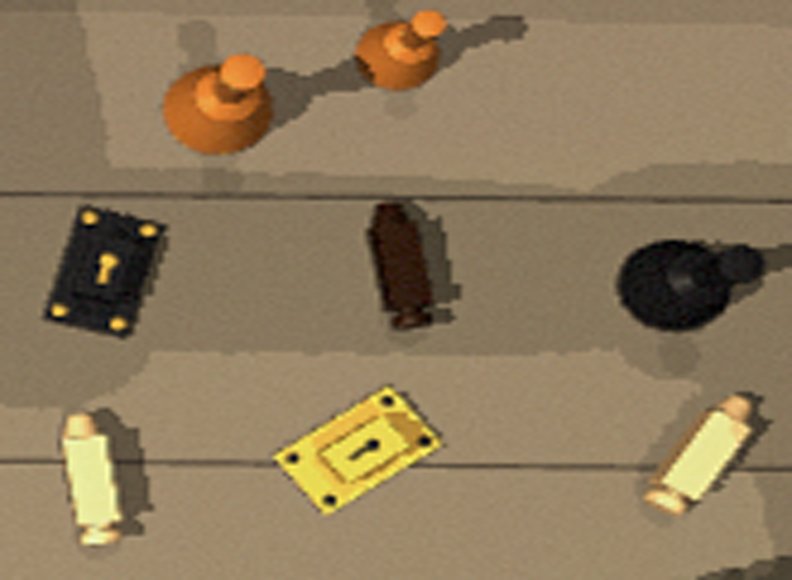

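View pics/c2.png

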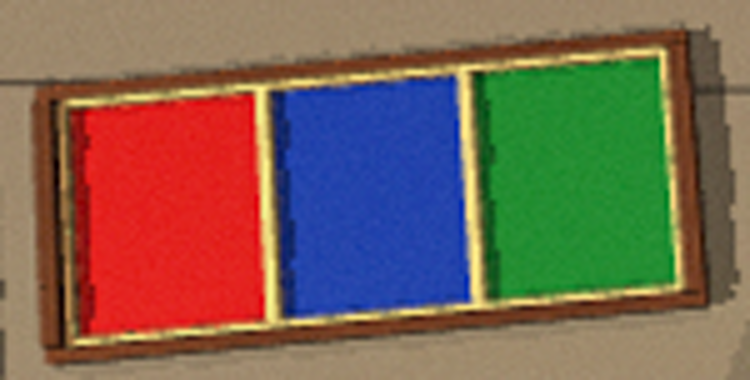

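View pics/c3.png

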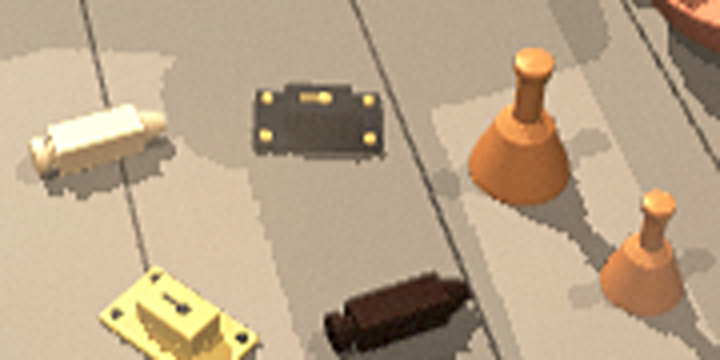

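```bash
cat > h.py <<'E'
import numpy as np
from plant import *
def world(n,uv,z):
    c=get_calibration(n);V=c["view"];K=c["mtx"]
    R,t=V[:3,:3],V[:3,3]
    p=np.linalg.inv(K)@np.array([uv[0],uv[1],1.]);d=R.T@(p*[1,-1,-1]);o=-R.T@t
    return (o+d*(z-o[2])/d[2])[:2]
def pix(n,P):
    c=get_calibration(n);p=c["view"][:3,:3]@np.array(P)+c["view"][:3,3];p=c["mtx"]@(p*[1,-1,-1]);return p[:2]/p[2]
c1=lambda u,v,z:world("top",(340+(u+.5)/4.8-.5,120+(v+.5)/4.-.5),z)
c2=lambda u,v,z:world("top",(145+(u+.5)/5-.5,150+(v+.5)/5-.5),z)
c3=lambda u,v,z:world("side",(255+(u+.5)/4-.5,200+(v+.5)/4-.5),z)
E
python3 - <<'E'
from h import *
np.set_printoptions(precision=4,suppress=True)
L=np.linalg.norm
print("bell knob",c1(243,70,.089),c3(534,62,.086),"width",L(c1(163,112,0.0)-c1(272,112,0.0)),"mouth c",(c1(163,112,0)+c1(272,112,0))/2)
print("small knob",c1(429,23,.089),c3(659,204,.086),"w",L(c1(357,56,0)-c1(440,56,0)))
print("iron bell w",L(c1(617,285,0)-c1(733,285,0)))
P=[c1(*p,.005) for p in [(89,216),(149,230),(117,324),(58,310)]]
print("plate",np.mean(P,0),"long dir deg",np.degrees(np.arctan2(*((P[0]+P[1]-P[2]-P[3])[::-1]))),L(P[0]+P[1]-P[2]-P[3])/2,L(P[0]-P[1]))
S=[c3(*p,.005) for p in [(267,98),(369,100),(266,135),(370,138)]]
print("plate side",np.mean(S,0))
a,b=c1(84.5,440,.022),c1(98,516,.022)
print("pin A",(a+b)/2,np.degrees(np.arctan2(*(a-b)[::-1])),L(a-b))
a,b=c1(79,416,.011),c1(99,541,.011);print("  ",(a+b)/2,np.degrees(np.arctan2(*(a-b)[::-1])),L(a-b))
a,b=c1(742,396,.011),c1(663,506,.011);print("pin B",(a+b)/2,np.degrees(np.arctan2(*(a-b)[::-1])),L(a-b))
a,b=c1(731,417,.022),c1(686,484,.022);print("   ",(a+b)/2,np.degrees(np.arctan2(*(a-b)[::-1])),L(a-b))
D=[[c2(*p,.012) for p in q] for q in [[(65,104),(73,341)],[(262,92),(274,318)],[(465,75),(478,303)],[(664,50),(684,288)]]]
m=[np.mean(q,0) for q in D]
for i,n in enumerate("RBG"): print(n,(m[i]+m[i+1])/2,L(m[i]-m[i+1]))
d=m[0]-m[3];print("row dir",np.degrees(np.arctan2(d[1],d[0])),L(d))
for q in D: d=q[0]-q[1];print(np.degrees(np.arctan2(d[1],d[0])),L(d))
E
```

```text
bell knob [ 0.6628 -0.1476] [ 0.6634 -0.148 ] width 0.0586112937754476 mouth c [ 0.6611 -0.1479]
small knob [ 0.6922 -0.2392] [ 0.6905 -0.2623] w 0.0447003718945449
iron bell w 0.06117179931596721
plate [ 0.5563 -0.0863] long dir deg -15.243037849470545 0.06291162719805553 0.03306271785327503
plate side [ 0.5567 -0.0866]
pin A [ 0.4239 -0.079 ] 8.62803987133528 0.04706340066392153
   [ 0.424  -0.0786] 7.8064346093137615 0.07814556370931039
pin B [ 0.4451 -0.3959] -32.019373969235424 0.08111845793421278
    [ 0.4448 -0.3945] -30.439250250661416 0.048014926104592244
R [0.5369 0.3779] 0.10155886631555844
B [0.5466 0.2757] 0.1037352168173509
G [0.557  0.1728] 0.10327724648134923
row dir 95.75158580881089 0.3085603372314478
5.4834598378886685 0.12195977566792099
5.898599945942945 0.1164559423219985
5.426016711146903 0.11746055867450574
6.255032688647246 0.12289624494984762
```

```bash
cat >> h.py <<'E'
def plan(wps):
    """wps: (x,y,z,yaw_deg,rows,grip); prints rows in tool axes and controller units from the measured pose"""
    s=get_state();p=np.array(s["tcp_pos"]);y=s["tcp_rot"][2];k=0
    for X,Y,Z,yd,n,g in wps:
        d=(np.array([X,Y,Z])-p)/n; dy=((np.radians(yd)-y+np.pi)%(2*np.pi)-np.pi)/n
        if np.linalg.norm(d)>.0415 or abs(dy)>.124: print("TOO FAST",np.linalg.norm(d),dy)
        for i in range(n):
            c,sn=np.cos(y),np.sin(y)
            v=np.array([d@[c,sn,0],d@[sn,-c,0],-d[2]])/.75
            k+=1
            print('{"dx":%.4g,"dy":%.4g,"dz":%.4g,"rz":%.4g,"grip":%g}'%(*np.round(v,4),round(-dy/1.5,4),g),end=",\n" if k%5==0 else ",")
            p=p+d;y+=dy
def st():
    s=get_state();print(round(s["time_s"],2),"tcp",np.round(s["tcp_pos"],4),"rpy",np.round(np.degrees(s["tcp_rot"]),2),"F",np.round(s["contact_force"],1),"open",round(s["opening"]*85,1),"ff",round(s["finger_force"],1),"q",np.round(s["q"],2))
E
python3 -c "
from h import *
plan([(.663,-.148,.2,95.7,20,-1)])"
```

```text
{"dx":0.0386,"dy":-0.013,"dz":0.002,"rz":-0.0447,"grip":-1},{"dx":0.0394,"dy":-0.0104,"dz":0.002,"rz":-0.0447,"grip":-1},{"dx":0.04,"dy":-0.0077,"dz":0.002,"rz":-0.0447,"grip":-1},{"dx":0.0405,"dy":-0.005,"dz":0.002,"rz":-0.0447,"grip":-1},{"dx":0.0407,"dy":-0.0023,"dz":0.002,"rz":-0.0447,"grip":-1},
{"dx":0.0408,"dy":0.0004,"dz":0.002,"rz":-0.0447,"grip":-1},{"dx":0.0407,"dy":0.0032,"dz":0.002,"rz":-0.0447,"grip":-1},{"dx":0.0404,"dy":0.0059,"dz":0.002,"rz":-0.0447,"grip":-1},{"dx":0.0399,"dy":0.0086,"dz":0.002,"rz":-0.0447,"grip":-1},{"dx":0.0392,"dy":0.0112,"dz":0.002,"rz":-0.0447,"grip":-1},
{"dx":0.0384,"dy":0.0138,"dz":0.002,"rz":-0.0447,"grip":-1},{"dx":0.0374,"dy":0.0164,"dz":0.002,"rz":-0.0447,"grip":-1},{"dx":0.0362,"dy":0.0188,"dz":0.002,"rz":-0.0447,"grip":-1},{"dx":0.0348,"dy":0.0212,"dz":0.002,"rz":-0.0447,"grip":-1},{"dx":0.0333,"dy":0.0235,"dz":0.002,"rz":-0.0447,"grip":-1},
{"dx":0.0317,"dy":0.0257,"dz":0.002,"rz":-0.0447,"grip":-1},{"dx":0.0299,"dy":0.0277,"dz":0.002,"rz":-0.0447,"grip":-1},{"dx":0.028,"dy":0.0297,"dz":0.002,"rz":-0.0447,"grip":-1},{"dx":0.0259,"dy":0.0315,"dz":0.002,"rz":-0.0447,"grip":-1},{"dx":0.0237,"dy":0.0332,"dz":0.002,"rz":-0.0447,"grip":-1},
```

Request:
jog_arm --motion '[{"dx":0.039,"dy":-0.013,"dz":0.002,"rz":-0.045,"grip":-1},{"dx":0.039,"dy":-0.01,"dz":0.002,"rz":-0.045,"grip":-1},{"dx":0.04,"dy":-0.008,"dz":0.002,"rz":-0.045,"grip":-1},{"dx":0.04,"dy":-0.005,"dz":0.002,"rz":-0.045,"grip":-1},{"dx":0.041,"dy":-0.002,"dz":0.002,"rz":-0.045,"grip":-1}]'

```text
validation failed for argument at $.mo...
```

Request:
jog_arm --motion '[{"dx":0.039,"dy":-0.013,"dz":0.002,"rx":0,"ry":0,"rz":-0.045,"grip":-1},{"dx":0.039,"dy":-0.01,"dz":0.002,"rx":0,"ry":0,"rz":-0.045,"grip":-1},{"dx":0.04,"dy":-0.008,"dz":0.002,"rx":0,"ry":0,"rz":-0.045,"grip":-1},{"dx":0.04,"dy":-0.005,"dz":0.002,"rx":0,"ry":0,"rz":-0.045,"grip":-1},{"dx":0.041,"dy":-0.002,"dz":0.002,"rx":0,"ry":0,"rz":-0.045,"grip":-1}]'

```text
time_s: 0.52
tcp_pos: [0.2996, -0.4267, 0.2233]
tcp_rot: [-3.141, -0.0, 0.669]
contact_force: [0.2, -0.6, -0.0]
opening: 0.999
finger_force: 0.0
```

Request:
jog_arm --motion '[{"dx":0.041,"dy":0,"dz":0.002,"rx":0,"ry":0,"rz":-0.045,"grip":-1},{"dx":0.041,"dy":0.003,"dz":0.002,"rx":0,"ry":0,"rz":-0.045,"grip":-1},{"dx":0.04,"dy":0.006,"dz":0.002,"rx":0,"ry":0,"rz":-0.045,"grip":-1},{"dx":0.04,"dy":0.009,"dz":0.002,"rx":0,"ry":0,"rz":-0.045,"grip":-1},{"dx":0.039,"dy":0.011,"dz":0.002,"rx":0,"ry":0,"rz":-0.045,"grip":-1}]'

```text
time_s: 0.93
tcp_pos: [0.4209, -0.333, 0.2159]
tcp_rot: [-3.141, -0.0, 1.007]
contact_force: [0.8, -0.4, 0.1]
opening: 1.001
finger_force: 0.0
```

Request:
jog_arm --motion '[{"dx":0.038,"dy":0.014,"dz":0.002,"rx":0,"ry":0,"rz":-0.045,"grip":-1},{"dx":0.037,"dy":0.016,"dz":0.002,"rx":0,"ry":0,"rz":-0.045,"grip":-1},{"dx":0.036,"dy":0.019,"dz":0.002,"rx":0,"ry":0,"rz":-0.045,"grip":-1},{"dx":0.035,"dy":0.021,"dz":0.002,"rx":0,"ry":0,"rz":-0.045,"grip":-1},{"dx":0.033,"dy":0.024,"dz":0.002,"rx":0,"ry":0,"rz":-0.045,"grip":-1}]'

```text
time_s: 1.35
tcp_pos: [0.5415, -0.2401, 0.2083]
tcp_rot: [-3.141, -0.0, 1.345]
contact_force: [-0.2, -1.3, 0.0]
opening: 1.001
finger_force: 0.0
```

Request:
jog_arm --motion '[{"dx":0.032,"dy":0.026,"dz":0.002,"rx":0,"ry":0,"rz":-0.045,"grip":-1},{"dx":0.03,"dy":0.028,"dz":0.002,"rx":0,"ry":0,"rz":-0.045,"grip":-1},{"dx":0.028,"dy":0.03,"dz":0.002,"rx":0,"ry":0,"rz":-0.045,"grip":-1},{"dx":0.026,"dy":0.032,"dz":0.002,"rx":0,"ry":0,"rz":-0.045,"grip":-1},{"dx":0.024,"dy":0.033,"dz":0.002,"rx":0,"ry":0,"rz":-0.045,"grip":-1}]'

```text
time_s: 1.77
tcp_pos: [0.6633, -0.1458, 0.2005]
tcp_rot: [-3.141, -0.0, 1.682]
contact_force: [0.1, 0.1, 1.7]
opening: 1.0
finger_force: 0.0
```

```bash
python3 -c "
from h import *
st();plan([(.663,-.148,.046,95.7,6,-1)])"
```

```text
1.77 tcp [ 0.6633 -0.1458  0.2005] rpy [-1.7994e+02 -2.0000e-02  9.6390e+01] F [0.1 0.1 1.7] open 85.0 ff 0.0 q [-0.32  0.59  0.15  1.13 -0.    1.13]
{"dx":-0.0005,"dy":-0.0001,"dz":0.0343,"rz":0.0013,"grip":-1},{"dx":-0.0005,"dy":-0.0001,"dz":0.0343,"rz":0.0013,"grip":-1},{"dx":-0.0005,"dy":-0.0001,"dz":0.0343,"rz":0.0013,"grip":-1},{"dx":-0.0005,"dy":-0.0001,"dz":0.0343,"rz":0.0013,"grip":-1},{"dx":-0.0005,"dy":-0.0001,"dz":0.0343,"rz":0.0013,"grip":-1},
{"dx":-0.0005,"dy":-0.0001,"dz":0.0343,"rz":0.0013,"grip":-1},
```

Request:
jog_arm --motion '[{"dx":-0.003,"dy":0,"dz":0.05,"rx":0,"ry":0,"rz":0.008,"grip":-1},{"dx":0,"dy":0,"dz":0.05,"rx":0,"ry":0,"rz":0,"grip":-1},{"dx":0,"dy":0,"dz":0.05,"rx":0,"ry":0,"rz":0,"grip":-1},{"dx":0,"dy":0,"dz":0.035,"rx":0,"ry":0,"rz":0,"grip":-1},{"dx":0,"dy":0,"dz":0.02,"rx":0,"ry":0,"rz":0,"grip":-1}]'

```text
time_s: 2.18
tcp_pos: [0.6596, -0.1481, 0.0425]
tcp_rot: [-3.135, -0.003, 1.667]
contact_force: [-0.7, -0.1, 0.5]
opening: 0.999
finger_force: 0.0
```

Request:
jog_arm --motion '[{"dx":0,"dy":0,"dz":0,"rx":0,"ry":0,"rz":0,"grip":1},{"dx":0,"dy":0,"dz":0,"rx":0,"ry":0,"rz":0,"grip":1},{"dx":0,"dy":0,"dz":0,"rx":0,"ry":0,"rz":0,"grip":1},{"dx":0,"dy":0,"dz":0,"rx":0,"ry":0,"rz":0,"grip":1},{"dx":0,"dy":0,"dz":0,"rx":0,"ry":0,"rz":0,"grip":1}]'

```text
time_s: 2.6
tcp_pos: [0.664, -0.1498, 0.0495]
tcp_rot: [3.139, 0.001, 1.667]
contact_force: [-0.6, -0.1, 0.7]
opening: 0.299
finger_force: 0.0
```

Request:
jog_arm --motion '[{"dx":0,"dy":0,"dz":0,"rx":0,"ry":0,"rz":0,"grip":1},{"dx":0,"dy":0,"dz":0,"rx":0,"ry":0,"rz":0,"grip":1},{"dx":0,"dy":0,"dz":0,"rx":0,"ry":0,"rz":0,"grip":1},{"dx":0,"dy":0,"dz":0,"rx":0,"ry":0,"rz":0,"grip":1},{"dx":0,"dy":0,"dz":0,"rx":0,"ry":0,"rz":0,"grip":1}]'

```text
time_s: 3.02
tcp_pos: [0.6635, -0.1498, 0.0493]
tcp_rot: [3.14, 0.001, 1.667]
contact_force: [-1.6, -0.6, 5.8]
opening: 0.223
finger_force: 58.2
```

```bash
python3 -c "
from h import *
import cv2
st();s=capture('side');cv2.imwrite('pics/g1.png',cv2.resize(s[150:290,320:480],None,fx=4,fy=4))
plan([(.663,-.148,.146,95.7,4,1),(.537,.377,.146,95.7,16,1),(.537,.377,.053,95.7,5,1)])"
```

```text
3.02 tcp [ 0.6635 -0.1498  0.0493] rpy [1.7988e+02 7.0000e-02 9.5490e+01] F [-1.6 -0.6  5.8] open 19.0 ff 58.2 q [-0.33  0.71 -0.04  0.82 -0.    1.14]
{"dx":0.0006,"dy":-0.0001,"dz":-0.0322,"rz":-0.0006,"grip":1},{"dx":0.0006,"dy":-0.0001,"dz":-0.0322,"rz":-0.0006,"grip":1},{"dx":0.0006,"dy":-0.0001,"dz":-0.0322,"rz":-0.0006,"grip":1},{"dx":0.0006,"dy":-0.0001,"dz":-0.0322,"rz":-0.0006,"grip":1},{"dx":0.0446,"dy":-0.0061,"dz":-0,"rz":-0,"grip":1},
{"dx":0.0446,"dy":-0.0061,"dz":-0,"rz":-0,"grip":1},{"dx":0.0446,"dy":-0.0061,"dz":-0,"rz":-0,"grip":1},{"dx":0.0446,"dy":-0.0061,"dz":-0,"rz":-0,"grip":1},{"dx":0.0446,"dy":-0.0061,"dz":-0,"rz":-0,"grip":1},{"dx":0.0446,"dy":-0.0061,"dz":-0,"rz":-0,"grip":1},
{"dx":0.0446,"dy":-0.0061,"dz":-0,"rz":-0,"grip":1},{"dx":0.0446,"dy":-0.0061,"dz":-0,"rz":-0,"grip":1},{"dx":0.0446,"dy":-0.0061,"dz":-0,"rz":-0,"grip":1},{"dx":0.0446,"dy":-0.0061,"dz":-0,"rz":-0,"grip":1},{"dx":0.0446,"dy":-0.0061,"dz":-0,"rz":-0,"grip":1},
{"dx":0.0446,"dy":-0.0061,"dz":-0,"rz":-0,"grip":1},{"dx":0.0446,"dy":-0.0061,"dz":-0,"rz":-0,"grip":1},{"dx":0.0446,"dy":-0.0061,"dz":-0,"rz":-0,"grip":1},{"dx":0.0446,"dy":-0.0061,"dz":-0,"rz":-0,"grip":1},{"dx":0.0446,"dy":-0.0061,"dz":-0,"rz":-0,"grip":1},
{"dx":0,"dy":-0,"dz":0.0248,"rz":-0,"grip":1},{"dx":0,"dy":-0,"dz":0.0248,"rz":-0,"grip":1},{"dx":0,"dy":-0,"dz":0.0248,"rz":-0,"grip":1},{"dx":0,"dy":-0,"dz":0.0248,"rz":-0,"grip":1},{"dx":0,"dy":-0,"dz":0.0248,"rz":-0,"grip":1},
```

View pics/g1.png

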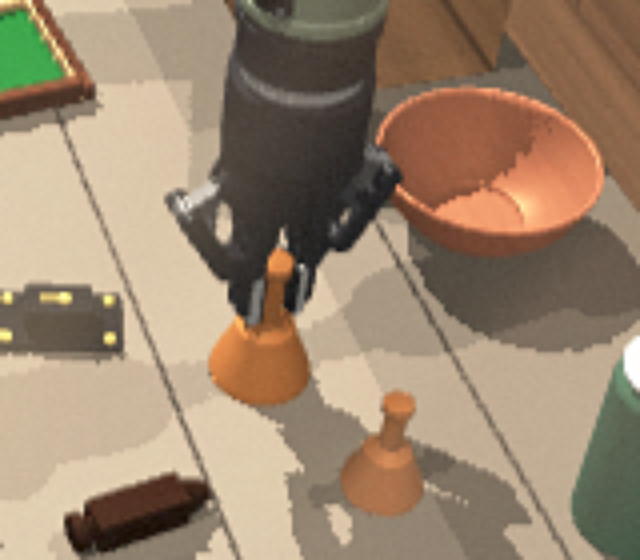

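The gripper is closed on the larger bell's stem and the bell is upright, with the pads just above the shoulder at crop (270,295). Next I lift it and carry it to red.

Request:
jog_arm --motion '[{"dx":0,"dy":0,"dz":-0.02,"rx":0,"ry":0,"rz":0,"grip":1},{"dx":0,"dy":0,"dz":-0.03,"rx":0,"ry":0,"rz":0,"grip":1},{"dx":0,"dy":0,"dz":-0.03,"rx":0,"ry":0,"rz":0,"grip":1},{"dx":0,"dy":0,"dz":-0.03,"rx":0,"ry":0,"rz":0,"grip":1},{"dx":0,"dy":0,"dz":-0.02,"rx":0,"ry":0,"rz":0,"grip":1}]'

```text
time_s: 3.48
tcp_pos: [0.6631, -0.1493, 0.147]
tcp_rot: [3.14, 0.0, 1.667]
contact_force: [-0.3, -0.2, -3.8]
opening: 0.227
finger_force: 59.1
```

Request:
jog_arm --motion '[{"dx":0.02,"dy":-0.003,"dz":0,"rx":0,"ry":0,"rz":0,"grip":1},{"dx":0.035,"dy":-0.005,"dz":0,"rx":0,"ry":0,"rz":0,"grip":1},{"dx":0.038,"dy":-0.005,"dz":0,"rx":0,"ry":0,"rz":0,"grip":1},{"dx":0.038,"dy":-0.005,"dz":0,"rx":0,"ry":0,"rz":0,"grip":1},{"dx":0.038,"dy":-0.005,"dz":0,"rx":0,"ry":0,"rz":0,"grip":1}]'

```text
time_s: 3.9
tcp_pos: [0.6315, -0.0227, 0.1435]
tcp_rot: [-3.139, -0.001, 1.667]
contact_force: [0.5, -0.8, -3.9]
opening: 0.222
finger_force: 59.1
```

Request:
jog_arm --motion '[{"dx":0.038,"dy":-0.005,"dz":0,"rx":0,"ry":0,"rz":0,"grip":1},{"dx":0.038,"dy":-0.005,"dz":0,"rx":0,"ry":0,"rz":0,"grip":1},{"dx":0.038,"dy":-0.005,"dz":0,"rx":0,"ry":0,"rz":0,"grip":1},{"dx":0.038,"dy":-0.005,"dz":0,"rx":0,"ry":0,"rz":0,"grip":1},{"dx":0.038,"dy":-0.005,"dz":0,"rx":0,"ry":0,"rz":0,"grip":1}]'

```text
time_s: 4.32
tcp_pos: [0.599, 0.1173, 0.1436]
tcp_rot: [-3.139, -0.001, 1.667]
contact_force: [-0.1, -0.5, -4.5]
opening: 0.227
finger_force: 59.1
```

Request:
jog_arm --motion '[{"dx":0.038,"dy":-0.005,"dz":0,"rx":0,"ry":0,"rz":0,"grip":1},{"dx":0.038,"dy":-0.005,"dz":0,"rx":0,"ry":0,"rz":0,"grip":1},{"dx":0.038,"dy":-0.005,"dz":0,"rx":0,"ry":0,"rz":0,"grip":1},{"dx":0.038,"dy":-0.005,"dz":0,"rx":0,"ry":0,"rz":0,"grip":1},{"dx":0.038,"dy":-0.005,"dz":0,"rx":0,"ry":0,"rz":0,"grip":1}]'

```text
time_s: 4.73
tcp_pos: [0.5665, 0.257, 0.1436]
tcp_rot: [-3.139, 0.0, 1.667]
contact_force: [-0.1, -1.0, -4.0]
opening: 0.224
finger_force: 59.1
```

Request:
jog_arm --motion '[{"dx":0.038,"dy":-0.005,"dz":0,"rx":0,"ry":0,"rz":0,"grip":1},{"dx":0.038,"dy":-0.005,"dz":0,"rx":0,"ry":0,"rz":0,"grip":1},{"dx":0.038,"dy":-0.005,"dz":0,"rx":0,"ry":0,"rz":0,"grip":1},{"dx":0.035,"dy":-0.005,"dz":0,"rx":0,"ry":0,"rz":0,"grip":1},{"dx":0.02,"dy":-0.003,"dz":0,"rx":0,"ry":0,"rz":0,"grip":1}]'

```text
time_s: 5.15
tcp_pos: [0.5367, 0.3828, 0.1436]
tcp_rot: [-3.139, -0.001, 1.67]
contact_force: [-0.8, 0.4, -4.9]
opening: 0.221
finger_force: 59.1
```

Request:
jog_arm --motion '[{"dx":0,"dy":0,"dz":0,"rx":0,"ry":0,"rz":0,"grip":1},{"dx":0,"dy":0,"dz":0,"rx":0,"ry":0,"rz":0,"grip":1},{"dx":0,"dy":0,"dz":0,"rx":0,"ry":0,"rz":0,"grip":1}]'

```text
time_s: 5.4
tcp_pos: [0.539, 0.3788, 0.1443]
tcp_rot: [-3.14, 0.001, 1.666]
contact_force: [-0.5, -0.1, -3.5]
opening: 0.223
finger_force: 59.1
```

```bash
python3 -c "
from h import *
import cv2
st();cv2.imwrite('pics/g2.png',cv2.resize(capture('side')[30:190,200:400],None,fx=4,fy=3.75))
plan([(.5365,.378,.0535,95.7,5,1)])"
```

```text
5.4 tcp [0.539  0.3788 0.1443] rpy [-1.7993e+02  8.0000e-02  9.5470e+01] F [-0.5 -0.1 -3.5] open 19.0 ff 59.1 q [ 0.5   0.59 -0.    0.98 -0.    1.98]
{"dx":-0.0001,"dy":-0.0008,"dz":0.0243,"rz":-0.0006,"grip":1},{"dx":-0.0001,"dy":-0.0008,"dz":0.0243,"rz":-0.0006,"grip":1},{"dx":-0.0001,"dy":-0.0008,"dz":0.0243,"rz":-0.0006,"grip":1},{"dx":-0.0001,"dy":-0.0008,"dz":0.0243,"rz":-0.0006,"grip":1},{"dx":-0.0001,"dy":-0.0008,"dz":0.0243,"rz":-0.0006,"grip":1},
```

View pics/g2.png

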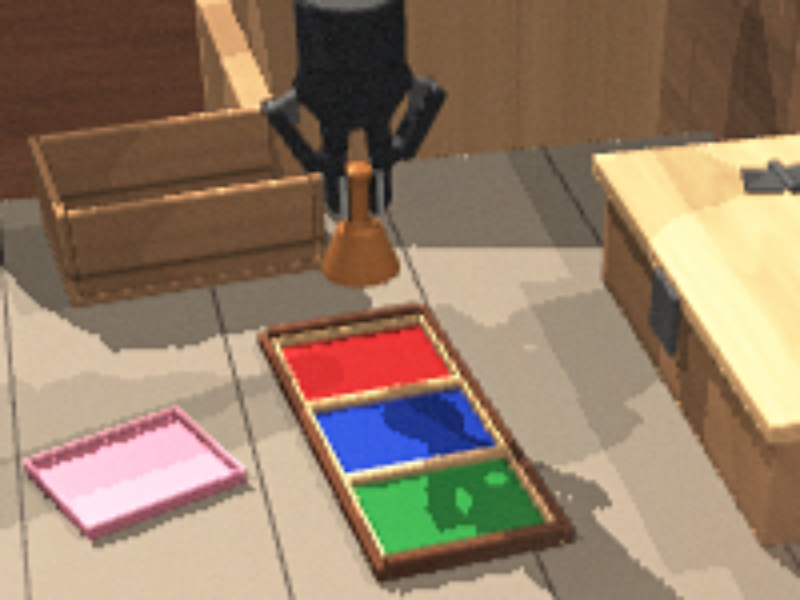

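The bell hangs upright above the red cell, at crop (360,250). Now I lower it.

Request:
jog_arm --motion '[{"dx":0,"dy":-0.003,"dz":0.035,"rx":0,"ry":0,"rz":0,"grip":1},{"dx":0,"dy":0,"dz":0.035,"rx":0,"ry":0,"rz":0,"grip":1},{"dx":0,"dy":0,"dz":0.025,"rx":0,"ry":0,"rz":0,"grip":1},{"dx":0,"dy":0,"dz":0.015,"rx":0,"ry":0,"rz":0,"grip":1},{"dx":0,"dy":0,"dz":0.006,"rx":0,"ry":0,"rz":0,"grip":1}]'

```text
time_s: 5.87
tcp_pos: [0.5364, 0.3777, 0.0558]
tcp_rot: [-3.138, 0.002, 1.665]
contact_force: [-0.0, -0.6, -4.2]
opening: 0.22
finger_force: 59.1
```

Request:
jog_arm --motion '[{"dx":0,"dy":0,"dz":0,"rx":0,"ry":0,"rz":0,"grip":1},{"dx":0,"dy":0,"dz":0,"rx":0,"ry":0,"rz":0,"grip":1},{"dx":0,"dy":0,"dz":0.003,"rx":0,"ry":0,"rz":0,"grip":1},{"dx":0,"dy":0,"dz":0,"rx":0,"ry":0,"rz":0,"grip":1}]'

```text
time_s: 6.2
tcp_pos: [0.5381, 0.38, 0.0569]
tcp_rot: [3.14, -0.001, 1.667]
contact_force: [-0.4, -0.1, -3.3]
opening: 0.217
finger_force: 59.1
```

Request:
jog_arm --motion '[{"dx":-0.001,"dy":-0.002,"dz":0.002,"rx":0,"ry":0,"rz":0,"grip":1},{"dx":0,"dy":0,"dz":0.002,"rx":0,"ry":0,"rz":0,"grip":1},{"dx":0,"dy":0,"dz":0,"rx":0,"ry":0,"rz":0,"grip":1},{"dx":0,"dy":0,"dz":0,"rx":0,"ry":0,"rz":0,"grip":1},{"dx":0,"dy":0,"dz":0,"rx":0,"ry":0,"rz":0,"grip":1}]'

```text
time_s: 6.62
tcp_pos: [0.5359, 0.3789, 0.0535]
tcp_rot: [3.141, -0.0, 1.667]
contact_force: [-1.6, -0.2, 3.6]
opening: 0.225
finger_force: 59.1
```

Request:
jog_arm --motion '[{"dx":0,"dy":0,"dz":0,"rx":0,"ry":0,"rz":0,"grip":0.4},{"dx":0,"dy":0,"dz":0,"rx":0,"ry":0,"rz":0,"grip":0},{"dx":0,"dy":0,"dz":0,"rx":0,"ry":0,"rz":0,"grip":-0.5},{"dx":0,"dy":0,"dz":0,"rx":0,"ry":0,"rz":0,"grip":-0.5},{"dx":0,"dy":0,"dz":0,"rx":0,"ry":0,"rz":0,"grip":-0.5}]'

```text
time_s: 7.03
tcp_pos: [0.536, 0.3788, 0.0528]
tcp_rot: [3.141, -0.0, 1.667]
contact_force: [-0.5, 0.3, 0.2]
opening: 0.748
finger_force: 0.0
```

Request:
jog_arm --motion '[{"dx":0,"dy":0,"dz":-0.01,"rx":0,"ry":0,"rz":0,"grip":-0.5},{"dx":0,"dy":0,"dz":-0.03,"rx":0,"ry":0,"rz":0,"grip":-0.5},{"dx":0,"dy":0,"dz":-0.04,"rx":0,"ry":0,"rz":0,"grip":-0.5},{"dx":0,"dy":0,"dz":-0.04,"rx":0,"ry":0,"rz":0,"grip":-0.5},{"dx":0,"dy":0,"dz":-0.02,"rx":0,"ry":0,"rz":0,"grip":-0.5}]'

```text
time_s: 7.45
tcp_pos: [0.5374, 0.3796, 0.1623]
tcp_rot: [3.137, -0.002, 1.667]
contact_force: [1.1, 0.9, 0.4]
opening: 0.743
finger_force: 0.0
```

```bash
python3 -c "
from h import *
import cv2
st();cv2.imwrite('pics/g3.png',cv2.resize(capture('side')[90:190,250:400],None,fx=4,fy=4))
plan([(.5565,-.0865,.14,164.8,20,-.5),(.5565,-.0865,.03,164.8,5,-.5)])"
```

```text
7.45 tcp [0.5374 0.3796 0.1623] rpy [ 1.7973e+02 -1.2000e-01  9.5510e+01] F [1.1 0.9 0.4] open 63.2 ff 0.0 q [0.5  0.57 0.01 1.01 0.   1.98]
{"dx":-0.0311,"dy":-0.0018,"dz":0.0016,"rz":-0.0403,"grip":-0.5},{"dx":-0.0309,"dy":-0.0037,"dz":0.0016,"rz":-0.0403,"grip":-0.5},{"dx":-0.0306,"dy":-0.0055,"dz":0.0016,"rz":-0.0403,"grip":-0.5},{"dx":-0.0303,"dy":-0.0074,"dz":0.0016,"rz":-0.0403,"grip":-0.5},{"dx":-0.0298,"dy":-0.0092,"dz":0.0016,"rz":-0.0403,"grip":-0.5},
{"dx":-0.0291,"dy":-0.011,"dz":0.0016,"rz":-0.0403,"grip":-0.5},{"dx":-0.0284,"dy":-0.0127,"dz":0.0016,"rz":-0.0403,"grip":-0.5},{"dx":-0.0276,"dy":-0.0144,"dz":0.0016,"rz":-0.0403,"grip":-0.5},{"dx":-0.0267,"dy":-0.016,"dz":0.0016,"rz":-0.0403,"grip":-0.5},{"dx":-0.0257,"dy":-0.0176,"dz":0.0016,"rz":-0.0403,"grip":-0.5},
{"dx":-0.0246,"dy":-0.0191,"dz":0.0016,"rz":-0.0403,"grip":-0.5},{"dx":-0.0234,"dy":-0.0206,"dz":0.0016,"rz":-0.0403,"grip":-0.5},{"dx":-0.0221,"dy":-0.022,"dz":0.0016,"rz":-0.0403,"grip":-0.5},{"dx":-0.0207,"dy":-0.0233,"dz":0.0016,"rz":-0.0403,"grip":-0.5},{"dx":-0.0193,"dy":-0.0245,"dz":0.0016,"rz":-0.0403,"grip":-0.5},
{"dx":-0.0177,"dy":-0.0256,"dz":0.0016,"rz":-0.0403,"grip":-0.5},{"dx":-0.0162,"dy":-0.0266,"dz":0.0016,"rz":-0.0403,"grip":-0.5},{"dx":-0.0145,"dy":-0.0275,"dz":0.0016,"rz":-0.0403,"grip":-0.5},{"dx":-0.0128,"dy":-0.0284,"dz":0.0016,"rz":-0.0403,"grip":-0.5},{"dx":-0.0111,"dy":-0.0291,"dz":0.0016,"rz":-0.0403,"grip":-0.5},
{"dx":-0,"dy":0,"dz":0.0293,"rz":0,"grip":-0.5},{"dx":-0,"dy":0,"dz":0.0293,"rz":0,"grip":-0.5},{"dx":-0,"dy":0,"dz":0.0293,"rz":0,"grip":-0.5},{"dx":-0,"dy":0,"dz":0.0293,"rz":0,"grip":-0.5},{"dx":-0,"dy":0,"dz":0.0293,"rz":0,"grip":-0.5},
```

View pics/g3.png

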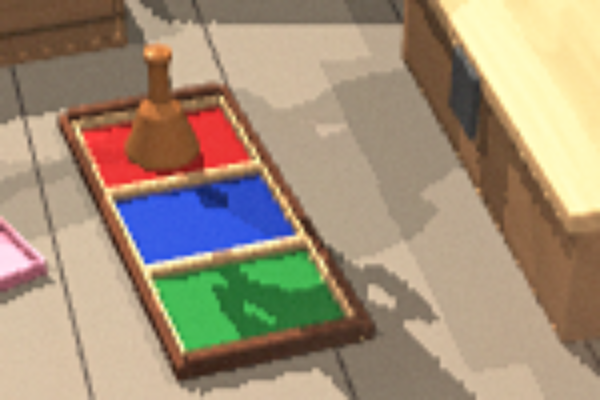

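The bell stands upright in the red cell, with its base around crop (163,152). Next is the plate.

Request:
jog_arm --motion '[{"dx":-0.031,"dy":-0.002,"dz":0.002,"rx":0,"ry":0,"rz":-0.04,"grip":-0.5},{"dx":-0.031,"dy":-0.004,"dz":0.002,"rx":0,"ry":0,"rz":-0.04,"grip":-0.5},{"dx":-0.031,"dy":-0.006,"dz":0.002,"rx":0,"ry":0,"rz":-0.04,"grip":-0.5},{"dx":-0.03,"dy":-0.007,"dz":0.002,"rx":0,"ry":0,"rz":-0.04,"grip":-0.5},{"dx":-0.03,"dy":-0.009,"dz":0.002,"rx":0,"ry":0,"rz":-0.04,"grip":-0.5}]'

```text
time_s: 7.92
tcp_pos: [0.5396, 0.2608, 0.1502]
tcp_rot: [-3.141, 0.0, 1.97]
contact_force: [-1.0, 0.0, 0.5]
opening: 0.744
finger_force: 0.0
```

Request:
jog_arm --motion '[{"dx":-0.029,"dy":-0.011,"dz":0.002,"rx":0,"ry":0,"rz":-0.04,"grip":-0.5},{"dx":-0.028,"dy":-0.013,"dz":0.002,"rx":0,"ry":0,"rz":-0.04,"grip":-0.5},{"dx":-0.028,"dy":-0.014,"dz":0.002,"rx":0,"ry":0,"rz":-0.04,"grip":-0.5},{"dx":-0.027,"dy":-0.016,"dz":0.002,"rx":0,"ry":0,"rz":-0.04,"grip":-0.5},{"dx":-0.026,"dy":-0.018,"dz":0.002,"rx":0,"ry":0,"rz":-0.04,"grip":-0.5}]'

```text
time_s: 8.33
tcp_pos: [0.5439, 0.1436, 0.1427]
tcp_rot: [3.142, 0.0, 2.27]
contact_force: [0.3, -0.1, 0.5]
opening: 0.751
finger_force: 0.0
```

Request:
jog_arm --motion '[{"dx":-0.025,"dy":-0.019,"dz":0.002,"rx":0,"ry":0,"rz":-0.04,"grip":-0.5},{"dx":-0.023,"dy":-0.021,"dz":0.002,"rx":0,"ry":0,"rz":-0.04,"grip":-0.5},{"dx":-0.022,"dy":-0.022,"dz":0.002,"rx":0,"ry":0,"rz":-0.04,"grip":-0.5},{"dx":-0.021,"dy":-0.023,"dz":0.002,"rx":0,"ry":0,"rz":-0.04,"grip":-0.5},{"dx":-0.019,"dy":-0.025,"dz":0.002,"rx":0,"ry":0,"rz":-0.04,"grip":-0.5}]'

```text
time_s: 8.75
tcp_pos: [0.5476, 0.0265, 0.1353]
tcp_rot: [3.141, 0.0, 2.57]
contact_force: [0.2, -0.6, -0.3]
opening: 0.751
finger_force: 0.0
```

Request:
jog_arm --motion '[{"dx":-0.018,"dy":-0.026,"dz":0.002,"rx":0,"ry":0,"rz":-0.04,"grip":-0.5},{"dx":-0.016,"dy":-0.027,"dz":0.002,"rx":0,"ry":0,"rz":-0.04,"grip":-0.5},{"dx":-0.015,"dy":-0.028,"dz":0.002,"rx":0,"ry":0,"rz":-0.04,"grip":-0.5},{"dx":-0.013,"dy":-0.028,"dz":0.002,"rx":0,"ry":0,"rz":-0.04,"grip":-0.5},{"dx":-0.011,"dy":-0.029,"dz":0.002,"rx":0,"ry":0,"rz":-0.04,"grip":-0.5}]'

```text
time_s: 9.17
tcp_pos: [0.5512, -0.091, 0.1277]
tcp_rot: [3.142, 0.0, 2.87]
contact_force: [0.0, -0.6, -0.1]
opening: 0.75
finger_force: 0.0
```

Request:
jog_arm --motion '[{"dx":0,"dy":0,"dz":0.03,"rx":0,"ry":0,"rz":0,"grip":-0.5},{"dx":0,"dy":0,"dz":0.04,"rx":0,"ry":0,"rz":0,"grip":-0.5},{"dx":0,"dy":0,"dz":0.03,"rx":0,"ry":0,"rz":0,"grip":-0.5},{"dx":0,"dy":0,"dz":0,"rx":0,"ry":0,"rz":0,"grip":-0.5},{"dx":0,"dy":0,"dz":0,"rx":0,"ry":0,"rz":0,"grip":-0.5}]'

```text
time_s: 9.58
tcp_pos: [0.55, -0.0895, 0.052]
tcp_rot: [3.142, -0.003, 2.867]
contact_force: [0.3, 0.3, 0.3]
opening: 0.751
finger_force: 0.0
```

```bash
python3 -c "
from h import *
import cv2
st();cv2.imwrite('pics/t1.png',capture('top'))
P=pix('top',(.5366,.378,.091));print('bell knob expected if centred',P, 'mouth',pix('top',(.5366,.378,.004)))
im=cv2.imread('pics/t1.png')
cv2.imwrite('pics/t1c.png',cv2.resize(im[155:225,150:290],None,fx=5,fy=5,interpolation=cv2.INTER_CUBIC))
plan([(.5565,-.0865,.01,164.8,5,-.5)])"
```

```text
9.58 tcp [ 0.55   -0.0895  0.052 ] rpy [180.    -0.18 164.25] F [0.3 0.3 0.3] open 63.9 ff 0.0 q [-0.29  0.52 -0.4   0.65 -0.   -0.02]
bell knob expected if centred [165.17020731 187.40462834] mouth [179.458124   192.75477403]
{"dx":-0.0011,"dy":0.0012,"dz":0.0115,"rz":-0.0013,"grip":-0.5},{"dx":-0.0011,"dy":0.0012,"dz":0.0115,"rz":-0.0013,"grip":-0.5},{"dx":-0.0011,"dy":0.0012,"dz":0.0115,"rz":-0.0013,"grip":-0.5},{"dx":-0.0011,"dy":0.0012,"dz":0.0115,"rz":-0.0013,"grip":-0.5},{"dx":-0.0011,"dy":0.0012,"dz":0.0115,"rz":-0.0013,"grip":-0.5},
```

View pics/t1c.png

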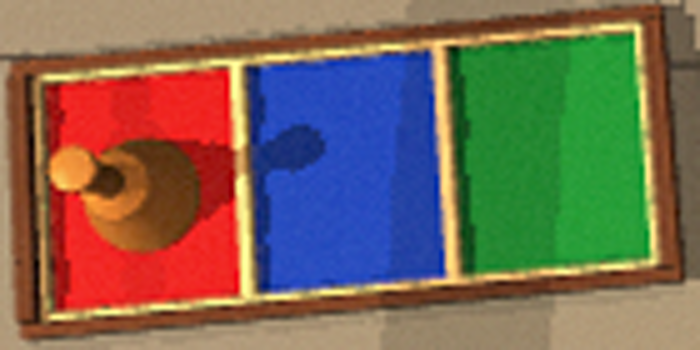

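The bell is within about 2 mm of the red cell's centre, with its knob at crop (73,167). Now I go down over the plate.

Request:
jog_arm --motion '[{"dx":-0.0055,"dy":0.006,"dz":0.02,"rx":0,"ry":0,"rz":-0.006,"grip":-0.5},{"dx":0,"dy":0,"dz":0.02,"rx":0,"ry":0,"rz":0,"grip":-0.5},{"dx":0,"dy":0,"dz":0.01,"rx":0,"ry":0,"rz":0,"grip":-0.5},{"dx":0,"dy":0,"dz":0.005,"rx":0,"ry":0,"rz":0,"grip":-0.5},{"dx":0,"dy":0,"dz":0,"rx":0,"ry":0,"rz":0,"grip":-0.5}]'

```text
time_s: 10.05
tcp_pos: [0.5566, -0.0866, 0.0119]
tcp_rot: [-3.142, 0.0, 2.876]
contact_force: [0.2, 0.4, 0.2]
opening: 0.752
finger_force: 0.0
```

Request:
jog_arm --motion '[{"dx":0,"dy":0,"dz":0,"rx":0,"ry":0,"rz":0,"grip":-0.5},{"dx":0,"dy":0,"dz":0,"rx":0,"ry":0,"rz":0,"grip":-0.5},{"dx":0,"dy":0,"dz":0,"rx":0,"ry":0,"rz":0,"grip":-0.5}]'

```text
time_s: 10.3
tcp_pos: [0.5571, -0.0868, 0.0124]
tcp_rot: [-3.142, 0.001, 2.876]
contact_force: [-0.1, 0.3, -0.7]
opening: 0.746
finger_force: 0.0
```

Request:
jog_arm --motion '[{"dx":0,"dy":0,"dz":0.004,"rx":0,"ry":0,"rz":0,"grip":-0.5},{"dx":0,"dy":0,"dz":0,"rx":0,"ry":0,"rz":0,"grip":1},{"dx":0,"dy":0,"dz":0,"rx":0,"ry":0,"rz":0,"grip":1},{"dx":0,"dy":0,"dz":0,"rx":0,"ry":0,"rz":0,"grip":1},{"dx":0,"dy":0,"dz":0,"rx":0,"ry":0,"rz":0,"grip":1}]'

```text
time_s: 10.72
tcp_pos: [0.5566, -0.0868, 0.0088]
tcp_rot: [-3.141, 0.0, 2.876]
contact_force: [0.0, -0.6, 1.3]
opening: 0.259
finger_force: 60.3
```

Request:
jog_arm --motion '[{"dx":0,"dy":0,"dz":0,"rx":0,"ry":0,"rz":0,"grip":1},{"dx":0,"dy":0,"dz":0,"rx":0,"ry":0,"rz":0,"grip":1},{"dx":0,"dy":0,"dz":0,"rx":0,"ry":0,"rz":0,"grip":1},{"dx":0,"dy":0,"dz":0,"rx":0,"ry":0,"rz":0,"grip":1},{"dx":0,"dy":0,"dz":0,"rx":0,"ry":0,"rz":0,"grip":1}]'

```text
time_s: 11.13
tcp_pos: [0.5566, -0.0868, 0.0088]
tcp_rot: [-3.141, 0.0, 2.876]
contact_force: [-1.7, -1.3, 4.8]
opening: 0.261
finger_force: 60.6
```

```bash
python3 -c "
from h import *
st();p=get_state()['tcp_pos']
plan([(p[0],p[1],p[2]+.075,164.8,5,1),(.5466,.2757,p[2]+.075,185.7,15,1)])"
```

```text
11.13 tcp [ 0.5566 -0.0868  0.0088] rpy [-1.7998e+02  2.0000e-02  1.6477e+02] F [-1.7 -1.3  4.8] open 22.2 ff 60.6 q [-0.29  0.59 -0.42  0.56 -0.   -0.02]
{"dx":0,"dy":0,"dz":-0.02,"rz":-0.0001,"grip":1},{"dx":0,"dy":0,"dz":-0.02,"rz":-0.0001,"grip":1},{"dx":0,"dy":0,"dz":-0.02,"rz":-0.0001,"grip":1},{"dx":0,"dy":0,"dz":-0.02,"rz":-0.0001,"grip":1},{"dx":0,"dy":0,"dz":-0.02,"rz":-0.0001,"grip":1},
{"dx":0.0093,"dy":0.0309,"dz":-0,"rz":-0.0162,"grip":1},{"dx":0.0086,"dy":0.0311,"dz":-0,"rz":-0.0162,"grip":1},{"dx":0.0078,"dy":0.0313,"dz":-0,"rz":-0.0162,"grip":1},{"dx":0.007,"dy":0.0315,"dz":-0,"rz":-0.0162,"grip":1},{"dx":0.0063,"dy":0.0316,"dz":-0,"rz":-0.0162,"grip":1},
{"dx":0.0055,"dy":0.0318,"dz":-0,"rz":-0.0162,"grip":1},{"dx":0.0047,"dy":0.0319,"dz":-0,"rz":-0.0162,"grip":1},{"dx":0.0039,"dy":0.032,"dz":-0,"rz":-0.0162,"grip":1},{"dx":0.0032,"dy":0.0321,"dz":-0,"rz":-0.0162,"grip":1},{"dx":0.0024,"dy":0.0321,"dz":-0,"rz":-0.0162,"grip":1},
{"dx":0.0016,"dy":0.0322,"dz":-0,"rz":-0.0162,"grip":1},{"dx":0.0008,"dy":0.0322,"dz":-0,"rz":-0.0162,"grip":1},{"dx":0,"dy":0.0322,"dz":-0,"rz":-0.0162,"grip":1},{"dx":-0.0008,"dy":0.0322,"dz":-0,"rz":-0.0162,"grip":1},{"dx":-0.0015,"dy":0.0322,"dz":-0,"rz":-0.0162,"grip":1},
```

Request:
jog_arm --motion '[{"dx":0,"dy":0,"dz":-0.01,"rx":0,"ry":0,"rz":0,"grip":1},{"dx":0,"dy":0,"dz":-0.025,"rx":0,"ry":0,"rz":0,"grip":1},{"dx":0,"dy":0,"dz":-0.03,"rx":0,"ry":0,"rz":0,"grip":1},{"dx":0,"dy":0,"dz":-0.025,"rx":0,"ry":0,"rz":0,"grip":1},{"dx":0,"dy":0,"dz":-0.01,"rx":0,"ry":0,"rz":0,"grip":1}]'

```text
time_s: 11.55
tcp_pos: [0.5576, -0.0867, 0.0857]
tcp_rot: [3.141, 0.003, 2.876]
contact_force: [-0.3, 0.9, -1.7]
opening: 0.263
finger_force: 59.8
```

Request:
jog_arm --motion '[{"dx":0.009,"dy":0.031,"dz":0,"rx":0,"ry":0,"rz":-0.016,"grip":1},{"dx":0.009,"dy":0.031,"dz":0,"rx":0,"ry":0,"rz":-0.016,"grip":1},{"dx":0.008,"dy":0.031,"dz":0,"rx":0,"ry":0,"rz":-0.016,"grip":1},{"dx":0.007,"dy":0.031,"dz":0,"rx":0,"ry":0,"rz":-0.016,"grip":1},{"dx":0.006,"dy":0.032,"dz":0,"rx":0,"ry":0,"rz":-0.016,"grip":1}]'

```text
time_s: 11.97
tcp_pos: [0.5523, 0.0352, 0.0827]
tcp_rot: [3.141, -0.002, 2.997]
contact_force: [0.3, -0.2, -3.1]
opening: 0.264
finger_force: 59.8
```

Request:
jog_arm --motion '[{"dx":0.006,"dy":0.032,"dz":0,"rx":0,"ry":0,"rz":-0.016,"grip":1},{"dx":0.005,"dy":0.032,"dz":0,"rx":0,"ry":0,"rz":-0.016,"grip":1},{"dx":0.004,"dy":0.032,"dz":0,"rx":0,"ry":0,"rz":-0.016,"grip":1},{"dx":0.003,"dy":0.032,"dz":0,"rx":0,"ry":0,"rz":-0.016,"grip":1},{"dx":0.002,"dy":0.032,"dz":0,"rx":0,"ry":0,"rz":-0.016,"grip":1}]'

```text
time_s: 12.38
tcp_pos: [0.549, 0.1563, 0.0826]
tcp_rot: [3.142, -0.002, 3.117]
contact_force: [0.1, -0.8, -3.5]
opening: 0.263
finger_force: 59.8
```

Request:
jog_arm --motion '[{"dx":0.002,"dy":0.032,"dz":0,"rx":0,"ry":0,"rz":-0.017,"grip":1},{"dx":0.001,"dy":0.032,"dz":0,"rx":0,"ry":0,"rz":-0.017,"grip":1},{"dx":0,"dy":0.032,"dz":0,"rx":0,"ry":0,"rz":-0.017,"grip":1},{"dx":-0.001,"dy":0.032,"dz":0,"rx":0,"ry":0,"rz":-0.017,"grip":1},{"dx":-0.002,"dy":0.032,"dz":0,"rx":0,"ry":0,"rz":-0.016,"grip":1}]'

```text
time_s: 12.8
tcp_pos: [0.5459, 0.2761, 0.0824]
tcp_rot: [-3.141, -0.002, -3.04]
contact_force: [0.3, -0.1, -2.4]
opening: 0.262
finger_force: 59.8
```

Request:
jog_arm --motion '[{"dx":0,"dy":0,"dz":0,"rx":0,"ry":0,"rz":0,"grip":1},{"dx":0,"dy":0,"dz":0,"rx":0,"ry":0,"rz":0,"grip":1},{"dx":0,"dy":0,"dz":0,"rx":0,"ry":0,"rz":0,"grip":1}]'

```text
time_s: 13.05
tcp_pos: [0.5462, 0.2746, 0.0826]
tcp_rot: [-3.141, -0.002, -3.041]
contact_force: [-0.2, -0.0, -2.6]
opening: 0.264
finger_force: 59.9
```

```bash
python3 -c "
from h import *
st()
plan([(.5466,.2757,.013,185.7,5,1)])"
```

```text
13.05 tcp [0.5462 0.2746 0.0826] rpy [-1.7995e+02 -1.0000e-01 -1.7426e+02] F [-0.2 -0.  -2.6] open 22.4 ff 59.9 q [ 0.35  0.57 -0.22  0.79 -0.    0.25]
{"dx":-0.0001,"dy":0.0003,"dz":0.0186,"rz":0.0001,"grip":1},{"dx":-0.0001,"dy":0.0003,"dz":0.0186,"rz":0.0001,"grip":1},{"dx":-0.0001,"dy":0.0003,"dz":0.0186,"rz":0.0001,"grip":1},{"dx":-0.0001,"dy":0.0003,"dz":0.0186,"rz":0.0001,"grip":1},{"dx":-0.0001,"dy":0.0003,"dz":0.0186,"rz":0.0001,"grip":1},
```

Request:
jog_arm --motion '[{"dx":0,"dy":0.001,"dz":0.025,"rx":0,"ry":0,"rz":0,"grip":1},{"dx":0,"dy":0,"dz":0.03,"rx":0,"ry":0,"rz":0,"grip":1},{"dx":0,"dy":0,"dz":0.02,"rx":0,"ry":0,"rz":0,"grip":1},{"dx":0,"dy":0,"dz":0.01,"rx":0,"ry":0,"rz":0,"grip":1},{"dx":0,"dy":0,"dz":0.004,"rx":0,"ry":0,"rz":0,"grip":1}]'

```text
time_s: 13.47
tcp_pos: [0.5457, 0.2743, 0.0151]
tcp_rot: [-3.141, -0.003, -3.043]
contact_force: [1.2, 1.2, -2.8]
opening: 0.262
finger_force: 59.8
```

Request:
jog_arm --motion '[{"dx":0,"dy":0,"dz":0,"rx":0,"ry":0,"rz":0,"grip":1},{"dx":0,"dy":0,"dz":0,"rx":0,"ry":0,"rz":0,"grip":1},{"dx":0,"dy":0,"dz":0.001,"rx":0,"ry":0,"rz":0,"grip":1},{"dx":0,"dy":0,"dz":0,"rx":0,"ry":0,"rz":0,"grip":1}]'

```text
time_s: 13.8
tcp_pos: [0.5478, 0.276, 0.017]
tcp_rot: [3.141, 0.002, -3.042]
contact_force: [1.0, -0.4, -3.5]
opening: 0.261
finger_force: 59.9
```

Request:
jog_arm --motion '[{"dx":0.001,"dy":0,"dz":0.003,"rx":0,"ry":0,"rz":0,"grip":1},{"dx":0,"dy":0,"dz":0.002,"rx":0,"ry":0,"rz":0,"grip":1},{"dx":0,"dy":0,"dz":0,"rx":0,"ry":0,"rz":0,"grip":1},{"dx":0,"dy":0,"dz":0,"rx":0,"ry":0,"rz":0,"grip":1},{"dx":0,"dy":0,"dz":0,"rx":0,"ry":0,"rz":0,"grip":1}]'

```text
time_s: 14.22
tcp_pos: [0.5464, 0.2759, 0.0128]
tcp_rot: [3.141, 0.001, -3.041]
contact_force: [-1.4, 0.1, 3.8]
opening: 0.264
finger_force: 60.7
```

Request:
jog_arm --motion '[{"dx":0,"dy":0,"dz":0,"rx":0,"ry":0,"rz":0,"grip":0.3},{"dx":0,"dy":0,"dz":0,"rx":0,"ry":0,"rz":0,"grip":0.1},{"dx":0,"dy":0,"dz":0,"rx":0,"ry":0,"rz":0,"grip":0.1},{"dx":0,"dy":0,"dz":0,"rx":0,"ry":0,"rz":0,"grip":0.1},{"dx":0,"dy":0,"dz":-0.01,"rx":0,"ry":0,"rz":0,"grip":0.1}]'

```text
time_s: 14.63
tcp_pos: [0.5451, 0.2753, 0.0186]
tcp_rot: [-3.141, -0.002, -3.041]
contact_force: [-1.0, 0.7, 0.1]
opening: 0.447
finger_force: 0.0
```

Request:
jog_arm --motion '[{"dx":0,"dy":0,"dz":-0.02,"rx":0,"ry":0,"rz":0,"grip":0.1},{"dx":0,"dy":0,"dz":-0.03,"rx":0,"ry":0,"rz":0,"grip":0.1},{"dx":0,"dy":0,"dz":-0.03,"rx":0,"ry":0,"rz":0,"grip":0.1},{"dx":0,"dy":0,"dz":-0.02,"rx":0,"ry":0,"rz":0,"grip":-0.5},{"dx":0,"dy":0,"dz":-0.01,"rx":0,"ry":0,"rz":0,"grip":-0.5}]'

```text
time_s: 15.05
tcp_pos: [0.5477, 0.2763, 0.1053]
tcp_rot: [3.141, 0.004, -3.041]
contact_force: [0.8, 0.4, 1.1]
opening: 0.719
finger_force: 0.0
```

```bash
python3 -c "
from h import *
st()
plan([(.424,-.0788,.09,188.2,15,-.5)])"
```

```text
15.05 tcp [0.5477 0.2763 0.1053] rpy [ 179.94    0.22 -174.26] F [0.8 0.4 1.1] open 61.1 ff 0.0 q [ 0.35  0.54 -0.19  0.83 -0.    0.25]
{"dx":0.0141,"dy":-0.0303,"dz":0.0014,"rz":-0.0019,"grip":-0.5},{"dx":0.0142,"dy":-0.0303,"dz":0.0014,"rz":-0.0019,"grip":-0.5},{"dx":0.0143,"dy":-0.0302,"dz":0.0014,"rz":-0.0019,"grip":-0.5},{"dx":0.0144,"dy":-0.0302,"dz":0.0014,"rz":-0.0019,"grip":-0.5},{"dx":0.0144,"dy":-0.0301,"dz":0.0014,"rz":-0.0019,"grip":-0.5},
{"dx":0.0145,"dy":-0.0301,"dz":0.0014,"rz":-0.0019,"grip":-0.5},{"dx":0.0146,"dy":-0.0301,"dz":0.0014,"rz":-0.0019,"grip":-0.5},{"dx":0.0147,"dy":-0.03,"dz":0.0014,"rz":-0.0019,"grip":-0.5},{"dx":0.0148,"dy":-0.03,"dz":0.0014,"rz":-0.0019,"grip":-0.5},{"dx":0.0149,"dy":-0.0299,"dz":0.0014,"rz":-0.0019,"grip":-0.5},
{"dx":0.015,"dy":-0.0299,"dz":0.0014,"rz":-0.0019,"grip":-0.5},{"dx":0.015,"dy":-0.0298,"dz":0.0014,"rz":-0.0019,"grip":-0.5},{"dx":0.0151,"dy":-0.0298,"dz":0.0014,"rz":-0.0019,"grip":-0.5},{"dx":0.0152,"dy":-0.0298,"dz":0.0014,"rz":-0.0019,"grip":-0.5},{"dx":0.0153,"dy":-0.0297,"dz":0.0014,"rz":-0.0019,"grip":-0.5},
```

Request:
jog_arm --motion '[{"dx":0.014,"dy":-0.03,"dz":0.001,"rx":0,"ry":0,"rz":-0.002,"grip":-0.5},{"dx":0.014,"dy":-0.03,"dz":0.001,"rx":0,"ry":0,"rz":-0.002,"grip":-0.5},{"dx":0.014,"dy":-0.03,"dz":0.001,"rx":0,"ry":0,"rz":-0.002,"grip":-0.5},{"dx":0.014,"dy":-0.03,"dz":0.001,"rx":0,"ry":0,"rz":-0.002,"grip":-0.5},{"dx":0.014,"dy":-0.03,"dz":0.001,"rx":0,"ry":0,"rz":-0.002,"grip":-0.5}]'

```text
time_s: 15.47
tcp_pos: [0.5051, 0.1574, 0.0983]
tcp_rot: [-3.142, -0.0, -3.026]
contact_force: [0.4, -0.9, -0.1]
opening: 0.748
finger_force: 0.0
```

Request:
jog_arm --motion '[{"dx":0.015,"dy":-0.03,"dz":0.001,"rx":0,"ry":0,"rz":-0.002,"grip":-0.5},{"dx":0.015,"dy":-0.03,"dz":0.001,"rx":0,"ry":0,"rz":-0.002,"grip":-0.5},{"dx":0.015,"dy":-0.03,"dz":0.001,"rx":0,"ry":0,"rz":-0.002,"grip":-0.5},{"dx":0.015,"dy":-0.03,"dz":0.001,"rx":0,"ry":0,"rz":-0.002,"grip":-0.5},{"dx":0.015,"dy":-0.03,"dz":0.001,"rx":0,"ry":0,"rz":-0.002,"grip":-0.5}]'

```text
time_s: 15.88
tcp_pos: [0.4629, 0.0388, 0.0947]
tcp_rot: [-3.142, -0.0, -3.011]
contact_force: [-0.2, -1.0, -0.2]
opening: 0.751
finger_force: 0.0
```

Request:
jog_arm --motion '[{"dx":0.015,"dy":-0.03,"dz":0.001,"rx":0,"ry":0,"rz":-0.002,"grip":-0.5},{"dx":0.015,"dy":-0.03,"dz":0.001,"rx":0,"ry":0,"rz":-0.002,"grip":-0.5},{"dx":0.015,"dy":-0.03,"dz":0.001,"rx":0,"ry":0,"rz":-0.002,"grip":-0.5},{"dx":0.015,"dy":-0.03,"dz":0.001,"rx":0,"ry":0,"rz":-0.002,"grip":-0.5},{"dx":0.015,"dy":-0.03,"dz":0.001,"rx":0,"ry":0,"rz":-0.002,"grip":-0.5}]'

```text
time_s: 16.3
tcp_pos: [0.4225, -0.0802, 0.091]
tcp_rot: [3.142, -0.0, -2.996]
contact_force: [0.5, 0.2, -0.2]
opening: 0.75
finger_force: 0.0
```

Request:
jog_arm --motion '[{"dx":0,"dy":0,"dz":0.02,"rx":0,"ry":0,"rz":0,"grip":-0.5},{"dx":0,"dy":0,"dz":0.02,"rx":0,"ry":0,"rz":0,"grip":-0.5},{"dx":0,"dy":0,"dz":0.01,"rx":0,"ry":0,"rz":0,"grip":-0.5},{"dx":0,"dy":0,"dz":0,"rx":0,"ry":0,"rz":0,"grip":-0.5},{"dx":0,"dy":0,"dz":0,"rx":0,"ry":0,"rz":0,"grip":-0.5}]'

```text
time_s: 16.72
tcp_pos: [0.4228, -0.0789, 0.0533]
tcp_rot: [3.141, -0.001, -2.996]
contact_force: [-1.2, -0.3, 0.1]
opening: 0.749
finger_force: 0.0
```

```bash
python3 -c "
from h import *
import cv2
st()
cv2.imwrite('pics/t2.png',cv2.resize(capture('top')[150:270,150:390],None,fx=3.3,fy=3.3,interpolation=cv2.INTER_CUBIC))
plan([(.424,-.0788,.005,188.2,1,-.5)])"
```

```text
16.72 tcp [ 0.4228 -0.0789  0.0533] rpy [ 1.7996e+02 -7.0000e-02 -1.7166e+02] F [-1.2 -0.3  0.1] open 63.6 ff 0.0 q [-0.36  0.33 -0.73  0.51  0.   -0.5 ]
TOO FAST 0.04875970710930796 -0.0026524037778177245
{"dx":-0.0009,"dy":0.0001,"dz":0.065,"rz":0.0018,"grip":-0.5},
```

View pics/t2.png

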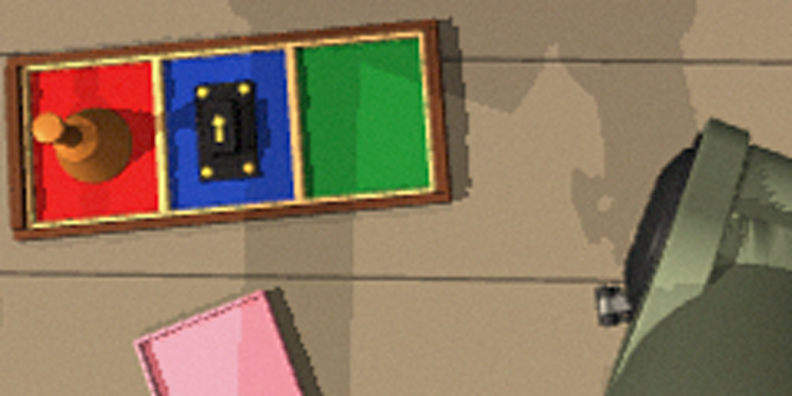

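The plate lies centred and level in the blue cell, at crop (226,130). Now pin A.

Request:
jog_arm --motion '[{"dx":-0.001,"dy":0,"dz":0.02,"rx":0,"ry":0,"rz":0,"grip":-0.5},{"dx":0,"dy":0,"dz":0.02,"rx":0,"ry":0,"rz":0,"grip":-0.5},{"dx":0,"dy":0,"dz":0.013,"rx":0,"ry":0,"rz":0,"grip":-0.5},{"dx":0,"dy":0,"dz":0.007,"rx":0,"ry":0,"rz":0,"grip":-0.5},{"dx":0,"dy":0,"dz":0.003,"rx":0,"ry":0,"rz":0,"grip":-0.5}]'

```text
time_s: 17.18
tcp_pos: [0.4241, -0.0789, 0.0062]
tcp_rot: [3.142, -0.0, -2.996]
contact_force: [0.1, -0.5, 0.2]
opening: 0.749
finger_force: 0.0
```

Request:
jog_arm --motion '[{"dx":0,"dy":0,"dz":0,"rx":0,"ry":0,"rz":0,"grip":-0.5},{"dx":0,"dy":0,"dz":0,"rx":0,"ry":0,"rz":0,"grip":-0.5},{"dx":0,"dy":0,"dz":0,"rx":0,"ry":0,"rz":0,"grip":-0.5}]'

```text
time_s: 17.43
tcp_pos: [0.4246, -0.0793, 0.0069]
tcp_rot: [-3.141, 0.001, -2.996]
contact_force: [0.5, -0.2, -1.2]
opening: 0.75
finger_force: 0.0
```

Request:
jog_arm --motion '[{"dx":0,"dy":0,"dz":0,"rx":0,"ry":0,"rz":0,"grip":1},{"dx":0,"dy":0,"dz":0,"rx":0,"ry":0,"rz":0,"grip":1},{"dx":0,"dy":0,"dz":0,"rx":0,"ry":0,"rz":0,"grip":1},{"dx":0,"dy":0,"dz":0,"rx":0,"ry":0,"rz":0,"grip":1},{"dx":0,"dy":0,"dz":0,"rx":0,"ry":0,"rz":0,"grip":1}]'

```text
time_s: 17.85
tcp_pos: [0.4242, -0.0793, 0.0068]
tcp_rot: [-3.141, 0.001, -2.996]
contact_force: [-0.9, 0.1, 5.6]
opening: 0.238
finger_force: 59.2
```

Request:
jog_arm --motion '[{"dx":0,"dy":0,"dz":0,"rx":0,"ry":0,"rz":0,"grip":1},{"dx":0,"dy":0,"dz":0,"rx":0,"ry":0,"rz":0,"grip":1},{"dx":0,"dy":0,"dz":0,"rx":0,"ry":0,"rz":0,"grip":1}]'

```text
time_s: 18.1
tcp_pos: [0.4242, -0.0793, 0.0067]
tcp_rot: [-3.141, 0.001, -2.996]
contact_force: [0.1, 0.3, 5.5]
opening: 0.241
finger_force: 59.2
```

```bash
python3 -c "
from h import *
st();p=get_state()['tcp_pos']
c=np.array([.557,.1725]);u=np.array([np.cos(.0995),np.sin(.0995)])
print('A',c-.025*u,'B',c+.025*u)
a=c-.025*u
plan([(p[0],p[1],p[2]+.075,188.2,5,1),(*a,p[2]+.075,95.7,15,1)])"
```

```text
18.1 tcp [ 0.4242 -0.0793  0.0067] rpy [-1.7998e+02  3.0000e-02 -1.7168e+02] F [0.1 0.3 5.5] open 20.5 ff 59.2 q [-0.36  0.42 -0.76  0.38 -0.   -0.5 ]
A [0.53212365 0.1700166 ] B [0.58187635 0.1749834 ]
{"dx":0,"dy":0,"dz":-0.02,"rz":0.0003,"grip":1},{"dx":0,"dy":0,"dz":-0.02,"rz":0.0003,"grip":1},{"dx":0,"dy":0,"dz":-0.02,"rz":0.0003,"grip":1},{"dx":0,"dy":0,"dz":-0.02,"rz":0.0003,"grip":1},{"dx":0,"dy":0,"dz":-0.02,"rz":0.0003,"grip":1},
{"dx":-0.0127,"dy":0.0206,"dz":-0,"rz":0.0718,"grip":1},{"dx":-0.0104,"dy":0.0218,"dz":-0,"rz":0.0718,"grip":1},{"dx":-0.008,"dy":0.0228,"dz":-0,"rz":0.0718,"grip":1},{"dx":-0.0055,"dy":0.0235,"dz":-0,"rz":0.0718,"grip":1},{"dx":-0.0029,"dy":0.024,"dz":-0,"rz":0.0718,"grip":1},
{"dx":-0.0003,"dy":0.0241,"dz":-0,"rz":0.0718,"grip":1},{"dx":0.0023,"dy":0.024,"dz":-0,"rz":0.0718,"grip":1},{"dx":0.0048,"dy":0.0237,"dz":-0,"rz":0.0718,"grip":1},{"dx":0.0074,"dy":0.023,"dz":-0,"rz":0.0718,"grip":1},{"dx":0.0098,"dy":0.0221,"dz":-0,"rz":0.0718,"grip":1},
{"dx":0.0121,"dy":0.0209,"dz":-0,"rz":0.0718,"grip":1},{"dx":0.0143,"dy":0.0195,"dz":-0,"rz":0.0718,"grip":1},{"dx":0.0163,"dy":0.0178,"dz":-0,"rz":0.0718,"grip":1},{"dx":0.0181,"dy":0.016,"dz":-0,"rz":0.0718,"grip":1},{"dx":0.0197,"dy":0.0139,"dz":-0,"rz":0.0718,"grip":1},
```

Request:
jog_arm --motion '[{"dx":0,"dy":0,"dz":-0.01,"rx":0,"ry":0,"rz":0,"grip":1},{"dx":0,"dy":0,"dz":-0.025,"rx":0,"ry":0,"rz":0,"grip":1},{"dx":0,"dy":0,"dz":-0.03,"rx":0,"ry":0,"rz":0,"grip":1},{"dx":0,"dy":0,"dz":-0.025,"rx":0,"ry":0,"rz":0,"grip":1},{"dx":0,"dy":0,"dz":-0.01,"rx":0,"ry":0,"rz":0,"grip":1}]'

```text
time_s: 18.52
tcp_pos: [0.4252, -0.0796, 0.0837]
tcp_rot: [-3.14, 0.003, -2.996]
contact_force: [0.5, -0.2, 0.1]
opening: 0.239
finger_force: 58.8
```

Request:
jog_arm --motion '[{"dx":-0.013,"dy":0.021,"dz":0,"rx":0,"ry":0,"rz":0.072,"grip":1},{"dx":-0.01,"dy":0.022,"dz":0,"rx":0,"ry":0,"rz":0.072,"grip":1},{"dx":-0.008,"dy":0.023,"dz":0,"rx":0,"ry":0,"rz":0.072,"grip":1},{"dx":-0.006,"dy":0.024,"dz":0,"rx":0,"ry":0,"rz":0.072,"grip":1},{"dx":-0.003,"dy":0.024,"dz":0,"rx":0,"ry":0,"rz":0.072,"grip":1}]'

```text
time_s: 18.93
tcp_pos: [0.4603, 0.0058, 0.0811]
tcp_rot: [-3.142, -0.0, 2.741]
contact_force: [0.1, 0.4, 0.2]
opening: 0.241
finger_force: 58.7
```

Request:
jog_arm --motion '[{"dx":0,"dy":0.024,"dz":0,"rx":0,"ry":0,"rz":0.072,"grip":1},{"dx":0.002,"dy":0.024,"dz":0,"rx":0,"ry":0,"rz":0.072,"grip":1},{"dx":0.005,"dy":0.024,"dz":0,"rx":0,"ry":0,"rz":0.072,"grip":1},{"dx":0.007,"dy":0.023,"dz":0,"rx":0,"ry":0,"rz":0.072,"grip":1},{"dx":0.01,"dy":0.022,"dz":0,"rx":0,"ry":0,"rz":0.072,"grip":1}]'

```text
time_s: 19.35
tcp_pos: [0.4962, 0.0889, 0.0809]
tcp_rot: [-3.141, -0.0, 2.201]
contact_force: [-0.4, 0.1, -0.0]
opening: 0.243
finger_force: 58.7
```

Request:
jog_arm --motion '[{"dx":0.012,"dy":0.021,"dz":0,"rx":0,"ry":0,"rz":0.072,"grip":1},{"dx":0.014,"dy":0.019,"dz":0,"rx":0,"ry":0,"rz":0.072,"grip":1},{"dx":0.016,"dy":0.018,"dz":0,"rx":0,"ry":0,"rz":0.072,"grip":1},{"dx":0.018,"dy":0.016,"dz":0,"rx":0,"ry":0,"rz":0.072,"grip":1},{"dx":0.02,"dy":0.014,"dz":0,"rx":0,"ry":0,"rz":0.07,"grip":1}]'

```text
time_s: 19.77
tcp_pos: [0.5324, 0.1715, 0.0808]
tcp_rot: [-3.141, 0.0, 1.664]
contact_force: [-0.2, -0.1, 0.1]
opening: 0.24
finger_force: 58.7
```

Request:
jog_arm --motion '[{"dx":0,"dy":0,"dz":0,"rx":0,"ry":0,"rz":0,"grip":1},{"dx":0,"dy":0,"dz":0,"rx":0,"ry":0,"rz":0,"grip":1},{"dx":0,"dy":0,"dz":0,"rx":0,"ry":0,"rz":0,"grip":1}]'

```text
time_s: 20.02
tcp_pos: [0.5317, 0.1702, 0.0808]
tcp_rot: [-3.14, 0.001, 1.671]
contact_force: [0.9, -0.4, -0.3]
opening: 0.237
finger_force: 58.8
```

```bash
python3 -c "
from h import *
import cv2
st();cv2.imwrite('pics/g4.png',cv2.resize(capture('side')[80:200,230:390],None,fx=4,fy=4))
plan([(.532,.170,.0115,95.7,2,1)])"
```

```text
20.02 tcp [0.5317 0.1702 0.0808] rpy [-1.7991e+02  3.0000e-02  9.5760e+01] F [ 0.9 -0.4 -0.3] open 20.1 ff 58.8 q [ 0.18  0.49 -0.37  0.72 -0.    1.65]
{"dx":-0,"dy":0.0002,"dz":0.0463,"rz":0,"grip":1},{"dx":-0,"dy":0.0002,"dz":0.0463,"rz":0,"grip":1},
```

View pics/g4.png

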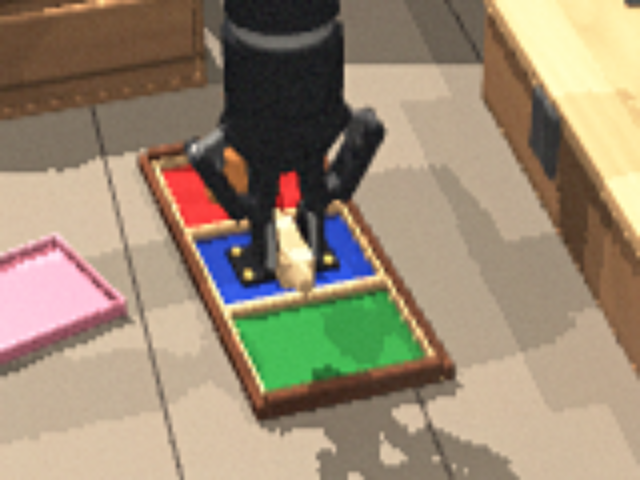

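The pin is held and lies along cell y, heading for the near half of green. Now I lower it.

Request:
jog_arm --motion '[{"dx":0,"dy":0,"dz":0.025,"rx":0,"ry":0,"rz":0,"grip":1},{"dx":0,"dy":0,"dz":0.03,"rx":0,"ry":0,"rz":0,"grip":1},{"dx":0,"dy":0,"dz":0.02,"rx":0,"ry":0,"rz":0,"grip":1},{"dx":0,"dy":0,"dz":0.01,"rx":0,"ry":0,"rz":0,"grip":1},{"dx":0,"dy":0,"dz":0.003,"rx":0,"ry":0,"rz":0,"grip":1}]'

```text
time_s: 20.48
tcp_pos: [0.5311, 0.1697, 0.0139]
tcp_rot: [-3.139, 0.0, 1.669]
contact_force: [0.1, -0.7, 0.3]
opening: 0.242
finger_force: 58.8
```

Request:
jog_arm --motion '[{"dx":0,"dy":0,"dz":0,"rx":0,"ry":0,"rz":0,"grip":1},{"dx":0,"dy":0,"dz":0,"rx":0,"ry":0,"rz":0,"grip":1},{"dx":0,"dy":0,"dz":0,"rx":0,"ry":0,"rz":0,"grip":1}]'

```text
time_s: 20.73
tcp_pos: [0.5335, 0.1708, 0.0164]
tcp_rot: [3.14, -0.0, 1.67]
contact_force: [-0.9, 0.4, -1.3]
opening: 0.242
finger_force: 58.8
```

Request:
jog_arm --motion '[{"dx":0,"dy":-0.002,"dz":0.004,"rx":0,"ry":0,"rz":0,"grip":1},{"dx":0,"dy":0,"dz":0.003,"rx":0,"ry":0,"rz":0,"grip":1},{"dx":0,"dy":0,"dz":0,"rx":0,"ry":0,"rz":0,"grip":1},{"dx":0,"dy":0,"dz":0,"rx":0,"ry":0,"rz":0,"grip":1},{"dx":0,"dy":0,"dz":0,"rx":0,"ry":0,"rz":0,"grip":1}]'

```text
time_s: 21.15
tcp_pos: [0.5315, 0.1707, 0.0108]
tcp_rot: [3.141, 0.0, 1.67]
contact_force: [-0.4, 0.0, 5.7]
opening: 0.244
finger_force: 59.4
```

Request:
jog_arm --motion '[{"dx":0,"dy":0,"dz":0,"rx":0,"ry":0,"rz":0,"grip":0.3},{"dx":0,"dy":0,"dz":0,"rx":0,"ry":0,"rz":0,"grip":0.3},{"dx":0,"dy":0,"dz":0,"rx":0,"ry":0,"rz":0,"grip":0.25},{"dx":0,"dy":0,"dz":0,"rx":0,"ry":0,"rz":0,"grip":0.25},{"dx":0,"dy":0,"dz":-0.01,"rx":0,"ry":0,"rz":0,"grip":0.25}]'

```text
time_s: 21.57
tcp_pos: [0.5299, 0.1704, 0.0164]
tcp_rot: [-3.139, 0.0, 1.67]
contact_force: [0.0, 0.7, 0.2]
opening: 0.375
finger_force: 0.0
```

Request:
jog_arm --motion '[{"dx":0,"dy":0,"dz":-0.02,"rx":0,"ry":0,"rz":0,"grip":0.25},{"dx":0,"dy":0,"dz":-0.03,"rx":0,"ry":0,"rz":0,"grip":0.25},{"dx":0,"dy":0,"dz":-0.04,"rx":0,"ry":0,"rz":0,"grip":-0.5},{"dx":0,"dy":0,"dz":-0.03,"rx":0,"ry":0,"rz":0,"grip":-0.5},{"dx":0,"dy":0,"dz":-0.01,"rx":0,"ry":0,"rz":0,"grip":-0.5}]'

```text
time_s: 21.98
tcp_pos: [0.5333, 0.171, 0.1191]
tcp_rot: [3.136, -0.0, 1.67]
contact_force: [0.0, -0.5, 0.3]
opening: 0.747
finger_force: 0.0
```

```bash
python3 -c "
from h import *
st()
plan([(.445,-.395,.12,149,20,-.5)])"
```

```text
21.98 tcp [0.5333 0.171  0.1191] rpy [ 1.7967e+02 -3.0000e-02  9.5680e+01] F [ 0.  -0.5  0.3] open 63.5 ff 0.0 q [ 0.18  0.44 -0.33  0.79  0.    1.65]
{"dx":-0.037,"dy":-0.0096,"dz":-0.0001,"rz":-0.031,"grip":-0.5},{"dx":-0.0365,"dy":-0.0113,"dz":-0.0001,"rz":-0.031,"grip":-0.5},{"dx":-0.0359,"dy":-0.013,"dz":-0.0001,"rz":-0.031,"grip":-0.5},{"dx":-0.0353,"dy":-0.0146,"dz":-0.0001,"rz":-0.031,"grip":-0.5},{"dx":-0.0346,"dy":-0.0163,"dz":-0.0001,"rz":-0.031,"grip":-0.5},
{"dx":-0.0338,"dy":-0.0179,"dz":-0.0001,"rz":-0.031,"grip":-0.5},{"dx":-0.0329,"dy":-0.0194,"dz":-0.0001,"rz":-0.031,"grip":-0.5},{"dx":-0.032,"dy":-0.0209,"dz":-0.0001,"rz":-0.031,"grip":-0.5},{"dx":-0.0309,"dy":-0.0224,"dz":-0.0001,"rz":-0.031,"grip":-0.5},{"dx":-0.0299,"dy":-0.0238,"dz":-0.0001,"rz":-0.031,"grip":-0.5},
{"dx":-0.0287,"dy":-0.0252,"dz":-0.0001,"rz":-0.031,"grip":-0.5},{"dx":-0.0275,"dy":-0.0265,"dz":-0.0001,"rz":-0.031,"grip":-0.5},{"dx":-0.0263,"dy":-0.0277,"dz":-0.0001,"rz":-0.031,"grip":-0.5},{"dx":-0.025,"dy":-0.0289,"dz":-0.0001,"rz":-0.031,"grip":-0.5},{"dx":-0.0236,"dy":-0.03,"dz":-0.0001,"rz":-0.031,"grip":-0.5},
{"dx":-0.0222,"dy":-0.0311,"dz":-0.0001,"rz":-0.031,"grip":-0.5},{"dx":-0.0207,"dy":-0.0321,"dz":-0.0001,"rz":-0.031,"grip":-0.5},{"dx":-0.0192,"dy":-0.033,"dz":-0.0001,"rz":-0.031,"grip":-0.5},{"dx":-0.0176,"dy":-0.0339,"dz":-0.0001,"rz":-0.031,"grip":-0.5},{"dx":-0.016,"dy":-0.0347,"dz":-0.0001,"rz":-0.031,"grip":-0.5},
```

Request:
jog_arm --motion '[{"dx":-0.037,"dy":-0.01,"dz":0,"rx":0,"ry":0,"rz":-0.031,"grip":-0.5},{"dx":-0.036,"dy":-0.011,"dz":0,"rx":0,"ry":0,"rz":-0.031,"grip":-0.5},{"dx":-0.036,"dy":-0.013,"dz":0,"rx":0,"ry":0,"rz":-0.031,"grip":-0.5},{"dx":-0.035,"dy":-0.015,"dz":0,"rx":0,"ry":0,"rz":-0.031,"grip":-0.5},{"dx":-0.035,"dy":-0.016,"dz":0,"rx":0,"ry":0,"rz":-0.031,"grip":-0.5}]'

```text
time_s: 22.4
tcp_pos: [0.508, 0.0282, 0.1147]
tcp_rot: [-3.141, -0.0, 1.905]
contact_force: [-0.5, 0.6, 0.7]
opening: 0.752
finger_force: 0.0
```

Request:
jog_arm --motion '[{"dx":-0.034,"dy":-0.018,"dz":0,"rx":0,"ry":0,"rz":-0.031,"grip":-0.5},{"dx":-0.033,"dy":-0.019,"dz":0,"rx":0,"ry":0,"rz":-0.031,"grip":-0.5},{"dx":-0.032,"dy":-0.021,"dz":0,"rx":0,"ry":0,"rz":-0.031,"grip":-0.5},{"dx":-0.031,"dy":-0.022,"dz":0,"rx":0,"ry":0,"rz":-0.031,"grip":-0.5},{"dx":-0.03,"dy":-0.024,"dz":0,"rx":0,"ry":0,"rz":-0.031,"grip":-0.5}]'

```text
time_s: 22.82
tcp_pos: [0.4865, -0.1138, 0.1148]
tcp_rot: [-3.141, -0.0, 2.137]
contact_force: [0.4, -1.0, -0.5]
opening: 0.756
finger_force: 0.0
```

Request:
jog_arm --motion '[{"dx":-0.029,"dy":-0.025,"dz":0,"rx":0,"ry":0,"rz":-0.031,"grip":-0.5},{"dx":-0.028,"dy":-0.027,"dz":0,"rx":0,"ry":0,"rz":-0.031,"grip":-0.5},{"dx":-0.026,"dy":-0.028,"dz":0,"rx":0,"ry":0,"rz":-0.031,"grip":-0.5},{"dx":-0.025,"dy":-0.029,"dz":0,"rx":0,"ry":0,"rz":-0.031,"grip":-0.5},{"dx":-0.024,"dy":-0.03,"dz":0,"rx":0,"ry":0,"rz":-0.031,"grip":-0.5}]'

```text
time_s: 23.23
tcp_pos: [0.4642, -0.2561, 0.1147]
tcp_rot: [3.142, -0.001, 2.369]
contact_force: [0.8, 0.6, -1.2]
opening: 0.751
finger_force: 0.0
```

Request:
jog_arm --motion '[{"dx":-0.022,"dy":-0.031,"dz":0,"rx":0,"ry":0,"rz":-0.031,"grip":-0.5},{"dx":-0.021,"dy":-0.032,"dz":0,"rx":0,"ry":0,"rz":-0.031,"grip":-0.5},{"dx":-0.019,"dy":-0.033,"dz":0,"rx":0,"ry":0,"rz":-0.031,"grip":-0.5},{"dx":-0.018,"dy":-0.034,"dz":0,"rx":0,"ry":0,"rz":-0.031,"grip":-0.5},{"dx":-0.016,"dy":-0.035,"dz":0,"rx":0,"ry":0,"rz":-0.031,"grip":-0.5}]'

```text
time_s: 23.65
tcp_pos: [0.4423, -0.3978, 0.1146]
tcp_rot: [3.141, -0.001, 2.602]
contact_force: [0.4, 0.4, 0.1]
opening: 0.749
finger_force: 0.0
```

Request:
jog_arm --motion '[{"dx":0,"dy":0,"dz":0.025,"rx":0,"ry":0,"rz":0,"grip":-0.5},{"dx":0,"dy":0,"dz":0.035,"rx":0,"ry":0,"rz":0,"grip":-0.5},{"dx":0,"dy":0,"dz":0.025,"rx":0,"ry":0,"rz":0,"grip":-0.5},{"dx":0,"dy":0,"dz":0,"rx":0,"ry":0,"rz":0,"grip":-0.5},{"dx":0,"dy":0,"dz":0,"rx":0,"ry":0,"rz":0,"grip":-0.5}]'

```text
time_s: 24.07
tcp_pos: [0.442, -0.3957, 0.0501]
tcp_rot: [3.141, -0.003, 2.6]
contact_force: [0.8, -1.4, -0.1]
opening: 0.753
finger_force: 0.0
```

```bash
python3 -c "
from h import *
import cv2
st()
t=capture('top');s=capture('side')
a=cv2.resize(t[155:225,150:290],(800,400),interpolation=cv2.INTER_CUBIC);b=cv2.resize(s[290:390,220:420],(400,200))
o=np.zeros((600,800,3),np.uint8);o[:400]=a;o[400:,:400]=b
cv2.imwrite('pics/t3.png',o)
plan([(.445,-.395,.0065,149,2,-.5)])"
```

```text
24.07 tcp [ 0.442  -0.3957  0.0501] rpy [179.94  -0.19 148.95] F [ 0.8 -1.4 -0.1] open 64.0 ff 0.0 q [-0.85  0.58 -0.3   0.7   0.   -0.31]
{"dx":-0.0001,"dy":0.0017,"dz":0.0305,"rz":-0.0002,"grip":-0.5},{"dx":-0.0001,"dy":0.0017,"dz":0.0305,"rz":-0.0002,"grip":-0.5},
```

View pics/t3.png

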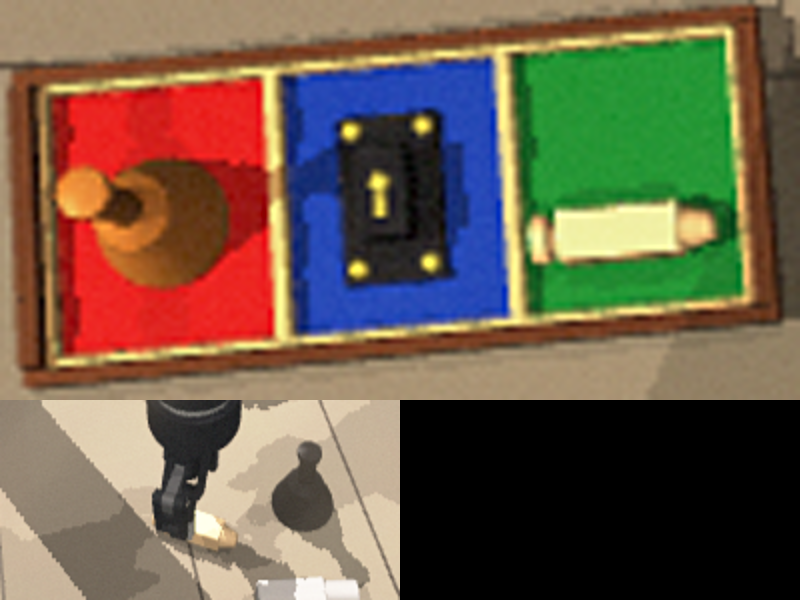

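Pin A lies flat in the near half of green, at (620,232) in the picture, and the gripper straddles pin B. Next I grasp pin B.

Request:
jog_arm --motion '[{"dx":0,"dy":0.002,"dz":0.02,"rx":0,"ry":0,"rz":0,"grip":-0.5},{"dx":0,"dy":0,"dz":0.018,"rx":0,"ry":0,"rz":0,"grip":-0.5},{"dx":0,"dy":0,"dz":0.011,"rx":0,"ry":0,"rz":0,"grip":-0.5},{"dx":0,"dy":0,"dz":0.006,"rx":0,"ry":0,"rz":0,"grip":-0.5},{"dx":0,"dy":0,"dz":0.003,"rx":0,"ry":0,"rz":0,"grip":-0.5}]'

```text
time_s: 24.58
tcp_pos: [0.444, -0.3955, 0.008]
tcp_rot: [-3.141, 0.0, 2.6]
contact_force: [0.3, -0.9, 0.7]
opening: 0.749
finger_force: 0.0
```

Request:
jog_arm --motion '[{"dx":0,"dy":0,"dz":0,"rx":0,"ry":0,"rz":0,"grip":-0.5},{"dx":0,"dy":0,"dz":0,"rx":0,"ry":0,"rz":0,"grip":-0.5},{"dx":0,"dy":0,"dz":0,"rx":0,"ry":0,"rz":0,"grip":-0.5}]'

```text
time_s: 24.83
tcp_pos: [0.4442, -0.3959, 0.0085]
tcp_rot: [-3.141, 0.001, 2.6]
contact_force: [-0.0, 0.1, 0.6]
opening: 0.752
finger_force: 0.0
```

Request:
jog_arm --motion '[{"dx":0,"dy":0,"dz":0,"rx":0,"ry":0,"rz":0,"grip":1},{"dx":0,"dy":0,"dz":0,"rx":0,"ry":0,"rz":0,"grip":1},{"dx":0,"dy":0,"dz":0,"rx":0,"ry":0,"rz":0,"grip":1},{"dx":0,"dy":0,"dz":0,"rx":0,"ry":0,"rz":0,"grip":1},{"dx":0,"dy":0,"dz":0,"rx":0,"ry":0,"rz":0,"grip":1}]'

```text
time_s: 25.25
tcp_pos: [0.444, -0.3958, 0.0083]
tcp_rot: [-3.141, 0.001, 2.6]
contact_force: [0.4, -0.2, 4.0]
opening: 0.236
finger_force: 59.5
```

Request:
jog_arm --motion '[{"dx":0,"dy":0,"dz":0,"rx":0,"ry":0,"rz":0,"grip":1},{"dx":0,"dy":0,"dz":0,"rx":0,"ry":0,"rz":0,"grip":1},{"dx":0,"dy":0,"dz":0,"rx":0,"ry":0,"rz":0,"grip":1}]'

```text
time_s: 25.5
tcp_pos: [0.444, -0.3957, 0.0082]
tcp_rot: [-3.141, 0.001, 2.6]
contact_force: [0.6, 0.5, 5.4]
opening: 0.241
finger_force: 59.7
```

```bash
python3 -c "
from h import *
st();p=get_state()['tcp_pos']
plan([(p[0],p[1],p[2]+.09,149,5,1),(.5819,.175,p[2]+.09,95.7,20,1)])"
```

```text
25.5 tcp [ 0.444  -0.3957  0.0082] rpy [-1.7998e+02  4.0000e-02  1.4896e+02] F [0.6 0.5 5.4] open 20.5 ff 59.7 q [-0.85  0.64 -0.33  0.61 -0.   -0.31]
{"dx":0,"dy":0,"dz":-0.024,"rz":-0.0001,"grip":1},{"dx":0,"dy":0,"dz":-0.024,"rz":-0.0001,"grip":1},{"dx":0,"dy":0,"dz":-0.024,"rz":-0.0001,"grip":1},{"dx":0,"dy":0,"dz":-0.024,"rz":-0.0001,"grip":1},{"dx":0,"dy":0,"dz":-0.024,"rz":-0.0001,"grip":1},
{"dx":0.0117,"dy":0.0373,"dz":0,"rz":0.031,"grip":1},{"dx":0.0134,"dy":0.0368,"dz":0,"rz":0.031,"grip":1},{"dx":0.0151,"dy":0.0361,"dz":0,"rz":0.031,"grip":1},{"dx":0.0168,"dy":0.0354,"dz":0,"rz":0.031,"grip":1},{"dx":0.0184,"dy":0.0345,"dz":0,"rz":0.031,"grip":1},
{"dx":0.02,"dy":0.0336,"dz":0,"rz":0.031,"grip":1},{"dx":0.0216,"dy":0.0327,"dz":0,"rz":0.031,"grip":1},{"dx":0.023,"dy":0.0316,"dz":0,"rz":0.031,"grip":1},{"dx":0.0245,"dy":0.0305,"dz":0,"rz":0.031,"grip":1},{"dx":0.0259,"dy":0.0294,"dz":0,"rz":0.031,"grip":1},
{"dx":0.0272,"dy":0.0281,"dz":0,"rz":0.031,"grip":1},{"dx":0.0285,"dy":0.0268,"dz":0,"rz":0.031,"grip":1},{"dx":0.0297,"dy":0.0255,"dz":0,"rz":0.031,"grip":1},{"dx":0.0309,"dy":0.0241,"dz":0,"rz":0.031,"grip":1},{"dx":0.032,"dy":0.0226,"dz":0,"rz":0.031,"grip":1},
{"dx":0.033,"dy":0.0211,"dz":0,"rz":0.031,"grip":1},{"dx":0.0339,"dy":0.0195,"dz":0,"rz":0.031,"grip":1},{"dx":0.0348,"dy":0.0179,"dz":0,"rz":0.031,"grip":1},{"dx":0.0356,"dy":0.0163,"dz":0,"rz":0.031,"grip":1},{"dx":0.0363,"dy":0.0146,"dz":0,"rz":0.031,"grip":1},
```

Request:
jog_arm --motion '[{"dx":0,"dy":0,"dz":-0.015,"rx":0,"ry":0,"rz":0,"grip":1},{"dx":0,"dy":0,"dz":-0.03,"rx":0,"ry":0,"rz":0,"grip":1},{"dx":0,"dy":0,"dz":-0.04,"rx":0,"ry":0,"rz":0,"grip":1},{"dx":0,"dy":0,"dz":-0.03,"rx":0,"ry":0,"rz":0,"grip":1},{"dx":0,"dy":0,"dz":-0.015,"rx":0,"ry":0,"rz":0,"grip":1}]'

```text
time_s: 25.92
tcp_pos: [0.4448, -0.3964, 0.1086]
tcp_rot: [-3.141, 0.004, 2.6]
contact_force: [1.5, -1.1, -0.0]
opening: 0.237
finger_force: 59.0
```

Request:
jog_arm --motion '[{"dx":0.012,"dy":0.037,"dz":0,"rx":0,"ry":0,"rz":0.031,"grip":1},{"dx":0.013,"dy":0.037,"dz":0,"rx":0,"ry":0,"rz":0.031,"grip":1},{"dx":0.015,"dy":0.036,"dz":0,"rx":0,"ry":0,"rz":0.031,"grip":1},{"dx":0.017,"dy":0.035,"dz":0,"rx":0,"ry":0,"rz":0.031,"grip":1},{"dx":0.018,"dy":0.035,"dz":0,"rx":0,"ry":0,"rz":0.031,"grip":1}]'

```text
time_s: 26.33
tcp_pos: [0.4781, -0.2515, 0.1049]
tcp_rot: [-3.141, -0.001, 2.364]
contact_force: [0.8, -0.2, -1.0]
opening: 0.24
finger_force: 58.9
```

Request:
jog_arm --motion '[{"dx":0.02,"dy":0.034,"dz":0,"rx":0,"ry":0,"rz":0.031,"grip":1},{"dx":0.022,"dy":0.033,"dz":0,"rx":0,"ry":0,"rz":0.031,"grip":1},{"dx":0.023,"dy":0.032,"dz":0,"rx":0,"ry":0,"rz":0.031,"grip":1},{"dx":0.024,"dy":0.03,"dz":0,"rx":0,"ry":0,"rz":0.031,"grip":1},{"dx":0.026,"dy":0.029,"dz":0,"rx":0,"ry":0,"rz":0.031,"grip":1}]'

```text
time_s: 26.75
tcp_pos: [0.5128, -0.1087, 0.1049]
tcp_rot: [-3.141, -0.001, 2.132]
contact_force: [0.5, 0.2, 0.5]
opening: 0.242
finger_force: 59.0
```

Request:
jog_arm --motion '[{"dx":0.027,"dy":0.028,"dz":0,"rx":0,"ry":0,"rz":0.031,"grip":1},{"dx":0.028,"dy":0.027,"dz":0,"rx":0,"ry":0,"rz":0.031,"grip":1},{"dx":0.03,"dy":0.026,"dz":0,"rx":0,"ry":0,"rz":0.031,"grip":1},{"dx":0.031,"dy":0.024,"dz":0,"rx":0,"ry":0,"rz":0.031,"grip":1},{"dx":0.032,"dy":0.023,"dz":0,"rx":0,"ry":0,"rz":0.031,"grip":1}]'

```text
time_s: 27.17
tcp_pos: [0.548, 0.034, 0.1049]
tcp_rot: [-3.14, -0.0, 1.9]
contact_force: [-0.7, 0.4, -0.8]
opening: 0.239
finger_force: 59.0
```

Request:
jog_arm --motion '[{"dx":0.033,"dy":0.021,"dz":0,"rx":0,"ry":0,"rz":0.031,"grip":1},{"dx":0.034,"dy":0.02,"dz":0,"rx":0,"ry":0,"rz":0.031,"grip":1},{"dx":0.035,"dy":0.018,"dz":0,"rx":0,"ry":0,"rz":0.031,"grip":1},{"dx":0.036,"dy":0.016,"dz":0,"rx":0,"ry":0,"rz":0.031,"grip":1},{"dx":0.036,"dy":0.015,"dz":0,"rx":0,"ry":0,"rz":0.031,"grip":1}]'

```text
time_s: 27.58
tcp_pos: [0.5827, 0.177, 0.1047]
tcp_rot: [-3.14, 0.0, 1.668]
contact_force: [0.3, -0.2, 0.1]
opening: 0.238
finger_force: 59.0
```

Request:
jog_arm --motion '[{"dx":0,"dy":0,"dz":0,"rx":0,"ry":0,"rz":0,"grip":1},{"dx":0,"dy":0,"dz":0,"rx":0,"ry":0,"rz":0,"grip":1},{"dx":0,"dy":0,"dz":0,"rx":0,"ry":0,"rz":0,"grip":1}]'

```text
time_s: 27.83
tcp_pos: [0.5824, 0.1751, 0.1046]
tcp_rot: [-3.14, 0.001, 1.67]
contact_force: [-0.2, -0.2, -0.3]
opening: 0.237
finger_force: 59.0
```

```bash
python3 -c "
from h import *
st()
plan([(.5819,.175,.0125,95.7,5,1)])"
```

```text
27.83 tcp [0.5824 0.1751 0.1046] rpy [-1.799e+02  4.000e-02  9.571e+01] F [-0.2 -0.2 -0.3] open 20.2 ff 59.0 q [ 0.17  0.54 -0.2   0.83 -0.    1.64]
{"dx":-0,"dy":-0.0001,"dz":0.0246,"rz":0,"grip":1},{"dx":-0,"dy":-0.0001,"dz":0.0246,"rz":0,"grip":1},{"dx":-0,"dy":-0.0001,"dz":0.0246,"rz":0,"grip":1},{"dx":-0,"dy":-0.0001,"dz":0.0246,"rz":0,"grip":1},{"dx":-0,"dy":-0.0001,"dz":0.0246,"rz":0,"grip":1},
```

Request:
jog_arm --motion '[{"dx":0,"dy":0,"dz":0.035,"rx":0,"ry":0,"rz":0,"grip":1},{"dx":0,"dy":0,"dz":0.035,"rx":0,"ry":0,"rz":0,"grip":1},{"dx":0,"dy":0,"dz":0.025,"rx":0,"ry":0,"rz":0,"grip":1},{"dx":0,"dy":0,"dz":0.013,"rx":0,"ry":0,"rz":0,"grip":1},{"dx":0,"dy":-0.001,"dz":0.007,"rx":0,"ry":0,"rz":0,"grip":1}]'

```text
time_s: 28.25
tcp_pos: [0.5812, 0.1739, 0.0174]
tcp_rot: [-3.139, 0.0, 1.668]
contact_force: [1.1, 0.1, 0.2]
opening: 0.241
finger_force: 59.0
```

Request:
jog_arm --motion '[{"dx":0,"dy":0,"dz":0,"rx":0,"ry":0,"rz":0,"grip":1},{"dx":0,"dy":0,"dz":0,"rx":0,"ry":0,"rz":0,"grip":1},{"dx":0,"dy":0,"dz":0,"rx":0,"ry":0,"rz":0,"grip":1}]'

```text
time_s: 28.5
tcp_pos: [0.5837, 0.1754, 0.0204]
tcp_rot: [3.139, -0.0, 1.669]
contact_force: [-0.3, 0.5, 0.6]
opening: 0.239
finger_force: 59.0
```

Another 8 mm to go (0.0107), plus 1.5 mm back in x.

Request:
jog_arm --motion '[{"dx":0,"dy":-0.002,"dz":0.004,"rx":0,"ry":0,"rz":0,"grip":1},{"dx":0,"dy":0,"dz":0.004,"rx":0,"ry":0,"rz":0,"grip":1},{"dx":0,"dy":0,"dz":0.002,"rx":0,"ry":0,"rz":0,"grip":1},{"dx":0,"dy":0,"dz":0,"rx":0,"ry":0,"rz":0,"grip":1},{"dx":0,"dy":0,"dz":0,"rx":0,"ry":0,"rz":0,"grip":1}]'

```text
time_s: 28.92
tcp_pos: [0.5813, 0.1754, 0.0123]
tcp_rot: [3.141, 0.0, 1.67]
contact_force: [-2.1, -0.8, 4.8]
opening: 0.238
finger_force: 59.7
```

Request:
jog_arm --motion '[{"dx":0,"dy":0,"dz":0,"rx":0,"ry":0,"rz":0,"grip":1},{"dx":0,"dy":0,"dz":0,"rx":0,"ry":0,"rz":0,"grip":1}]'

```text
time_s: 29.08
tcp_pos: [0.5812, 0.1754, 0.0123]
tcp_rot: [3.141, 0.0, 1.67]
contact_force: [-2.6, -0.9, 6.3]
opening: 0.239
finger_force: 59.7
```

Touching the floor; now I release and retreat.

Request:
jog_arm --motion '[{"dx":0,"dy":0,"dz":0,"rx":0,"ry":0,"rz":0,"grip":0.3},{"dx":0,"dy":0,"dz":0,"rx":0,"ry":0,"rz":0,"grip":0.3},{"dx":0,"dy":0,"dz":0,"rx":0,"ry":0,"rz":0,"grip":0.25},{"dx":0,"dy":0,"dz":0,"rx":0,"ry":0,"rz":0,"grip":0.25},{"dx":0,"dy":0,"dz":-0.01,"rx":0,"ry":0,"rz":0,"grip":0.25}]'

```text
time_s: 29.5
tcp_pos: [0.5798, 0.1751, 0.0178]
tcp_rot: [-3.139, 0.0, 1.67]
contact_force: [0.1, 0.4, 0.2]
opening: 0.375
finger_force: 0.0
```

Request:
jog_arm --motion '[{"dx":0,"dy":0,"dz":-0.02,"rx":0,"ry":0,"rz":0,"grip":0.25},{"dx":0,"dy":0,"dz":-0.03,"rx":0,"ry":0,"rz":0,"grip":0.25},{"dx":0,"dy":0,"dz":-0.04,"rx":0,"ry":0,"rz":0,"grip":-0.5},{"dx":0,"dy":0,"dz":-0.04,"rx":0,"ry":0,"rz":0,"grip":-0.5},{"dx":0,"dy":0,"dz":-0.03,"rx":0,"ry":0,"rz":0,"grip":-0.5}]'

```text
time_s: 29.92
tcp_pos: [0.5817, 0.1754, 0.142]
tcp_rot: [3.139, -0.0, 1.67]
contact_force: [0.1, -0.3, -0.8]
opening: 0.747
finger_force: 0.0
```

Request:
jog_arm --motion '[{"dx":-0.03,"dy":-0.02,"dz":-0.02,"rx":0,"ry":0,"rz":0,"grip":-0.5},{"dx":-0.04,"dy":-0.02,"dz":-0.02,"rx":0,"ry":0,"rz":0,"grip":-0.5},{"dx":-0.04,"dy":-0.02,"dz":0,"rx":0,"ry":0,"rz":0,"grip":-0.5},{"dx":-0.04,"dy":-0.02,"dz":0,"rx":0,"ry":0,"rz":0,"grip":-0.5},{"dx":-0.04,"dy":-0.02,"dz":0,"rx":0,"ry":0,"rz":0,"grip":-0.5}]'

```text
time_s: 30.33
tcp_pos: [0.5201, 0.025, 0.1701]
tcp_rot: [3.14, 0.0, 1.671]
contact_force: [0.8, -1.3, 0.2]
opening: 0.748
finger_force: 0.0
```

Request:
jog_arm --motion '[{"dx":-0.03,"dy":-0.02,"dz":0,"rx":0,"ry":0,"rz":0,"grip":-0.5},{"dx":-0.02,"dy":-0.01,"dz":0,"rx":0,"ry":0,"rz":0,"grip":-0.5},{"dx":0,"dy":0,"dz":0,"rx":0,"ry":0,"rz":0,"grip":-0.5},{"dx":0,"dy":0,"dz":0,"rx":0,"ry":0,"rz":0,"grip":-0.5},{"dx":0,"dy":0,"dz":0,"rx":0,"ry":0,"rz":0,"grip":-0.5}]'

```text
time_s: 30.75
tcp_pos: [0.5024, -0.013, 0.1695]
tcp_rot: [3.141, -0.0, 1.67]
contact_force: [0.6, -0.2, 0.1]
opening: 0.75
finger_force: 0.0
```

```bash
python3 -c "
from h import *
import cv2
st()
t=capture('top');s=capture('side')
o=np.zeros((600,800,3),np.uint8);o[:340]=cv2.resize(t[155:223,145:305],(800,340),interpolation=cv2.INTER_CUBIC);o[340:,:416]=cv2.resize(s,(416,260));o[340:,416:]=cv2.resize(s[90:190,240:390],(384,260))
cv2.imwrite('pics/t4.png',o)"
```

```text
30.75 tcp [ 0.5024 -0.013   0.1695] rpy [ 1.7994e+02 -1.0000e-02  9.5680e+01] F [ 0.6 -0.2  0.1] open 63.8 ff 0.0 q [-0.17  0.29 -0.41  0.87  0.    1.3 ]
```

View pics/t4.png

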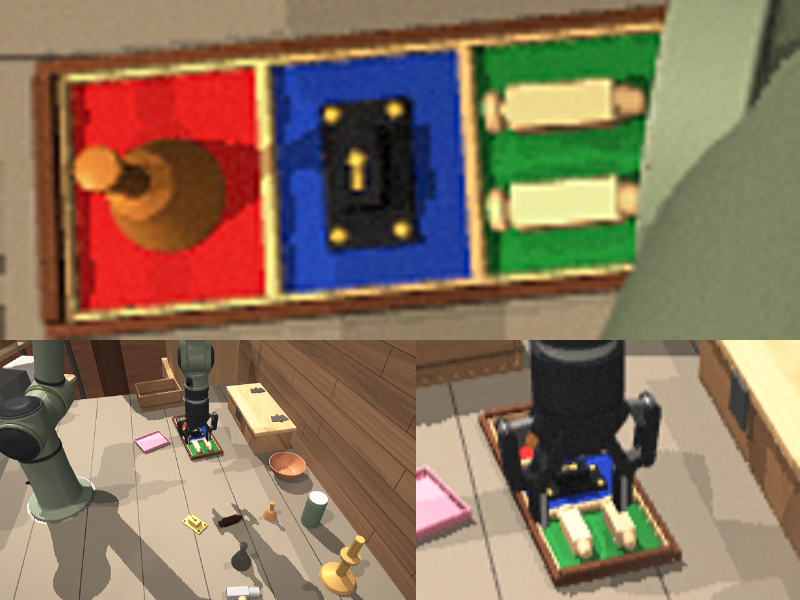

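The bell stands in red, the plate lies flat in blue, and both pins lie side by side in green, at (565,105) and (560,203) in the picture. The look-alikes haven't moved and the gripper is clear, so I'm handing in.

```bash
python3 -c "
from plant import *
print(hand_in())"
```

```text
the job is handed in; nothing more can be done
None
```

I packed the caddy in the order asked and handed it in: the bronze bell is upright in red (about 2 mm off centre), the iron plate is flat in blue, both beech pins lie side by side in green, and the look-alikes are untouched.

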